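# Empty the lidded tin and sort erasers from ink sticks

### The arm

A 6-joint arm with a two-finger parallel gripper is mounted at the origin on the work surface; the furniture and walls round the work are solid. World frame = base frame: x ahead of the robot, y to its left, z up, the work surface at z = 0. Lengths are in m, angles in rad, forces in N, time in s.
With the tool pointing down it reaches from about 0.325 to 0.85 m from the base axis. Payload 4.4 kg.
Tool frame: the origin (TCP) lies at the very end of the fingers, on their centre line; the grasp point (between the pads) lies behind it (grip_point_offset is the z of the grasp point in the tool frame, in m); z points along the fingers, y is the line along which they close (so a half turn about z gives the same grasp; the last joint's range is limited). The gripper opens to 94 mm and grips with 3 to 60 N. Pads are 16 mm wide; open, the fingers measure 119 mm over their backs; the gripper's body (75 mm by 177 mm) begins 78 mm behind the grasp point.
Start: joints at [1.19, 0.207, 1.542, -0, 1.393, -0.15], TCP at [0.132, 0.56, 0.205] pointing down, gripper open.
Joint ranges: [-2.73, 2.73], [-0.86, 2.22], [0.23, 2.46], [-1.11, 4.25], [0.08, 2.63], [-2.82, 2.82]. Speed limits (rad/s): [2.79, 2.79, 3.14, 3.14, 3.14, 3.14].

### API

Orientations are given as a rotation vector (axis times angle).
In Python, from station import * gives the robot as it stands. The module is installed in compiled form; this text tells all that it offers.
- The arm moves only by the shell command python3 -m pendant 'ROWS' [FORCE]. ROWS is JSON, a list that holds one entry, the list of rows, each a list of 7 numbers: the shift along the tool's x, y, z in m, then the turn, a rotation vector about the tool's x, y, z in degrees, then the opening, from 0 (shut) to 1 (fully open). A call has exactly 5 rows; each row shifts and turns the commanded pose from where the row before left it, along the tool's axes as they then stand; what a row does not reach is not made up. A row lasts 1/8 s, in which the tool goes at most 62.5 mm and 10.7 degrees, less where a joint would pass 70% of its speed; a pose out of reach is approached as far as the arm can. A call with a gripper value outside its range is refused whole. The fingers move at their own pace and stop on an object; FORCE is the grip in N (left out, the last holds). Time passes only in rows, so rows that do not move let the fingers close, or fill a call up. It gives the time, the measured TCP pose, the force, the opening and the grip force at its end, in the units of the state.
- read_state(): the state, without advancing time (a new reading comes with each control period).
- get_image(name): name is "scene" or "top" or "wrist"; returns a dict with "pixels" (420x560x3 uint8, red, green, blue), "depth" (420x560 float32, m along the optical axis (not along the pixel's ray), 0 where there is no reading), "fx", "fy", "cx", "cy" (pixels), "pose" (4x4, takes a point from camera to world coordinates). Camera axes: x right, y down, z forward; pixel columns grow to the right and rows downward; lengths in m; the calibration is good to about 2 mm. A picture is of the moment at which its call begins.
- finish_job(): hands the job in; it is judged then, once.
The state is a dict: "clock": time; "joints": joint angles; "dq": joint speeds; "joint_efforts": joint torques, N m; "eef_pos": TCP position; "tool_rot": TCP orientation; "wrist_force": force on the tool from outside, world axes, zero at the start; "ft_torque": the same for the moment, N m; "grip_width": finger opening in m; "gripper_force": force on a finger pad.
Only numpy, scipy, OpenCV 4.12 (cv2) and the standard library are available. Lean on these libraries where they do the work, as an engineer would, in place of code of your own. Each camera call takes 0.05 s, during which the arm holds its last target. There are 200 camera calls.

### The job

Carry the lidded tin from its stand to the wooden tray with your fingers pinching the loose lid shut on it, and stand it there with the lid still shut; then slide the lid back about 50 mm, grip tin and lid together again and tip everything out over the tin's front end onto the tray. Return the empty tin to its stand with the lid slid fully shut, and sort what came out: erasers into the wooden box, ink sticks into the white dish. The lid must never come off the tin, and the other things on the table stay where they are.

Things in the scene. Friction and masses are not known exactly. Their poses are not given: they have to be found in the camera images.
- tin: open aluminium tin, 126 x 60 x 40 mm (x, y, z), walls 3 mm, 0.2 kg; origin at the centre of its underside, x along its length. Inside it is slippery: floor 4 mm thick, flat from the back wall (-x) to x = +6 mm, then a 33-degree ramp up to the rim at the front end (+x). It starts on its stand, lid on, items inside.
- tin_front (a point): middle of the tin's front rim (63 mm ahead of its origin, 40 mm up), axes as the tin's: the contents slide out over it when this end is tipped down 65 degrees or more
- lid: loose steel lid lying on the tin's rim. Plate 127 x 62 x 3 mm; origin at the middle of its underside: when shut 40 mm straight above the tin's origin, axes as the tin's. A stop 8 mm deep behind the tin's back wall lets it slide open only backwards (to its -x); slid 47 to 53 mm it clears the ramp and still balances on the tin. Pushed forwards it stops when shut.
- lid_bar (a point): top centre of the dark wooden grip bar on the lid, 14 mm straight above the lid's origin; the bar is 28 mm long (along x), 12 mm wide and 11 mm high
- lid_lip (a point): middle of the lid's side lip (33 mm from the lid's origin to +y, 4 mm down): 2.5 mm thick, hanging 12 mm down outside the tin's wall along the whole +y side, 1 mm play. The -y side has none, and the plate ends 1.5 mm inside the tin's outer face there, so a grip across the tin's width (62 mm) squeezes lip and wall together and holds the lid.
- tin_stand: home stand of the tin, fixed: plate 152 x 86 mm, 4 mm thick, x along its length, origin at the centre of its underside on the table. Brass edges 12 mm high at both ends (full width) and 20 mm long at each corner of the long sides leave 141 x 77 mm for the tin; the middle 100 mm of the long sides is open for fingers.
- tin_stand_floor (a point): centre of the stand's plate top, 4 mm above the table: the tin's origin belongs here, the tin's x along the stand's x, either way round
- tray: fixed flat wooden sorting tray (a board with hardly any rim) 150 x 210 mm (x, y), origin at the centre of its underside on the table; floor 4 mm thick, edging 5 mm wide and 5 mm high over the table
- eraser_box: fixed open wooden box for erasers, 116 x 100 x 30 mm (x, y, z) outside, walls and floor 5 mm; origin at the centre of its underside
- ink_dish: white round porcelain dish for ink sticks, loose, 113 mm across and 28 mm high; floor 8 mm thick and about 50 mm wide, sides sloping up to the rim; origin at the centre of its underside
- eraser_a: eraser in a paper sleeve, 24 x 58 x 13 mm (x, y, z); origin at the centre of the underside, y along its length. Starts in the tin, lengthwise
- eraser_b: eraser in a paper sleeve, 24 x 58 x 13 mm (x, y, z); origin at the centre of the underside, y along its length. Starts in the tin, lengthwise
- stick_a: black ink stick, 16 x 62 x 9 mm (x, y, z); origin at the centre of the underside, y along its length; may be absent. Starts in the tin, lengthwise
- stick_b: black ink stick, 16 x 62 x 9 mm (x, y, z); origin at the centre of the underside, y along its length; may be absent. Starts in the tin, lengthwise
- stick_c: black ink stick, 16 x 62 x 9 mm (x, y, z); origin at the centre of the underside, y along its length; may be absent. Starts in the tin, lengthwise
- jar_a: pigment jar with a white screw lid, 48 mm wide, 61 mm high; origin at the centre of its underside; not part of the job, leave it where it is

How it is judged:
On the way, in this order (a step that is already met when the one before it is completed fails the run):
1. the tin is carried in the air to the tray with a finger on its lid and the lid shut (height (world z) of tin above 0.014 m and horizontal distance between tin and tray below 0.1 m and contact force between the fingers and lid above 0.3 N and angle between tin's own z axis and vertical below 0.35 rad and x of lid in the frame of tin between -0.008 and 0.008 m and y of lid in the frame of tin between -0.006 and 0.006 m and z of lid in the frame of tin between 0.036 and 0.045 m), for 0.1 s.
2. the tin stands on the tray with its lid still shut (height (world z) of tin below 0.01 m and horizontal distance between tin and tray below 0.08 m and angle between tin's own z axis and vertical below 0.1 rad and x of lid in the frame of tin between -0.008 and 0.008 m and y of lid in the frame of tin between -0.006 and 0.006 m and z of lid in the frame of tin between 0.036 and 0.045 m), for 0.2 s.
3. the lid is slid back by 33 mm or more while the tin stands on the tray, everything still in the tin (height (world z) of tin below 0.01 m and horizontal distance between tin and tray below 0.1 m and angle between tin's own z axis and vertical below 0.1 rad and x of lid in the frame of tin below -0.033 m and z of lid in the frame of tin above 0.032 m and distance between each of eraser_a, eraser_b, stick_a, stick_b, stick_c and tin below 0.07 m), for 0.1 s.
4. the tin is tipped by 35 degrees or more over the tray, the slid-back lid held on it by the fingers (angle between tin's own z axis and vertical above 0.6 rad and horizontal distance between tin and tray below 0.16 m and contact force between the fingers and lid above 0.3 N and x of lid in the frame of tin below -0.033 m and z of lid in the frame of tin above 0.032 m), for 0.1 s.
5. everything is out of the tin and on the tray (distance between each of eraser_a, eraser_b, stick_a, stick_b, stick_c and tin above 0.07 m and height (world z) of each of eraser_a, eraser_b, stick_a, stick_b, stick_c below 0.05 m and x of eraser_a in the frame of tray between -0.095 and 0.095 m and y of eraser_a in the frame of tray between -0.125 and 0.125 m and x of eraser_b in the frame of tray between -0.095 and 0.095 m and y of eraser_b in the frame of tray between -0.125 and 0.125 m and x of stick_a in the frame of tray between -0.095 and 0.095 m and y of stick_a in the frame of tray between -0.125 and 0.125 m and x of stick_b in the frame of tray between -0.095 and 0.095 m and y of stick_b in the frame of tray between -0.125 and 0.125 m and x of stick_c in the frame of tray between -0.095 and 0.095 m and y of stick_c in the frame of tray between -0.125 and 0.125 m), for 0.1 s.
At the end, for the whole second after the job is handed in: tin flat in its stand (within 12 mm, 0.15 rad), lid shut on it (within 8 mm lengthwise, 6 mm sideways), every eraser inside the wooden box, every ink stick inside the dish (centre within 48 mm of its centre, below the rim), dish level, tin and lid at rest (horizontal distance between tin and tin_stand_floor below 0.012 m and z of tin in the frame of tin_stand_floor below 0.004 m and angle between tin's own z axis and vertical below 0.08 rad and angle between the x axis of tin and the x axis of tin_stand, either way round below 0.15 rad and x of lid in the frame of tin between -0.008 and 0.008 m and y of lid in the frame of tin between -0.006 and 0.006 m and z of lid in the frame of tin between 0.036 and 0.045 m and linear speed of each of tin, lid below 0.02 m/s and x of eraser_a in the frame of eraser_box between -0.053 and 0.053 m and y of eraser_a in the frame of eraser_box between -0.045 and 0.045 m and z of each of eraser_a, eraser_b in the frame of eraser_box below 0.03 m and x of eraser_b in the frame of eraser_box between -0.053 and 0.053 m and y of eraser_b in the frame of eraser_box between -0.045 and 0.045 m and horizontal distance between each of stick_a, stick_b, stick_c and ink_dish below 0.048 m and z of each of stick_a, stick_b, stick_c in the frame of ink_dish below 0.032 m and angle between ink_dish's own z axis and vertical below 0.1 rad); the robot touches nothing.
It fails at once if the lid comes off the tin (distance between lid and tin above 0.105 m or z of lid in the frame of tin below 0.024 m).
It fails at once if jar_a is moved more than 30 mm (distance of jar_a from where it was at the start of the episode above 0.03 m).
Of stick_a, stick_b, stick_c only 1 to 3 are there at a start; the rules pass over those that are not, and their reading is None.
At some moment in a run one of eraser_a, eraser_b, stick_a, stick_b, stick_c, ink_dish may be knocked a few centimetres aside while the robot is not near it.
It also fails if it takes over 210 s, if anything falls off the work surface, if the arm or the gripper's body presses on something with over 40 N, if the wrist force passes 120 N, or if a joint passes its speed limit or range.

## Working session

There is one attempt and no reset: what is moved stays moved. The work goes in short steps, Python scripts to look and compute and a shell command to move; the robot and the scene stay as the last step left them, time stands still between calls to the robot, and variables do not carry over. Pictures are saved under pics/ and viewed, at most 14 in all, crops included, and the job is handed in when it is done.

```bash
mkdir -p pics; cat > h.py <<'E'
from station import *
import numpy as np, cv2
from scipy.spatial.transform import Rotation as R
def save(im,name,crop=None,s=1):
    p=im["pixels"]
    if crop: p=p[crop[1]:crop[3],crop[0]:crop[2]]
    p=cv2.resize(p,None,fx=s,fy=s,interpolation=cv2.INTER_CUBIC)
    cv2.imwrite(f"pics/{name}.png",p[:,:,::-1])
def cloud(im):
    v,u=np.mgrid[:420,:560]; d=im["depth"]
    P=np.stack([(u-im["cx"])/im["fx"]*d,(v-im["cy"])/im["fy"]*d,d],-1)
    return P@im["pose"][:3,:3].T+im["pose"][:3,3]
def st():
    s=read_state(); print("t",round(s["clock"],2),"tcp",np.round(s["eef_pos"],4),"R",np.round(R.from_rotvec(s["tool_rot"]).as_matrix(),3).tolist(),"w",s["grip_width"],"gf",s["gripper_force"]); return s
def delta(pos,yaw_tooly=None):
    """target in tool axes"""
    s=read_state(); M=R.from_rotvec(s["tool_rot"]).as_matrix()
    return M.T@(np.array(pos)-s["eef_pos"])
E
python3 - <<'E'
from h import *
s=st();print(s, globals().get("grip_point_offset"))
for n in("top","scene"):
    im=get_image(n);save(im,n+"0",s=1.4);np.savez(n+"0.npz",**im);print(n,im["fx"],np.round(im["pose"],3).tolist())
E
```

```text
t 0.0 tcp [0.1312 0.559  0.2043] R [[-0.973, 0.229, -0.001], [0.229, 0.973, -0.002], [0.0, -0.002, -1.0]] w 0.09359720217172052 gf 0.0
{'clock': 0.0, 'joints': array([ 1.18954318e+00,  2.07386322e-01,  1.54293431e+00, -1.30999699e-05,
        1.39351409e+00, -1.50491387e-01]), 'dq': array([-1.70932644e-04,  1.32628372e-05,  1.14619172e-04, -4.50167602e-04,
        9.70404635e-04,  1.07463034e-04]), 'joint_efforts': array([-4.31376884e-04, -3.70897436e+01, -2.81404799e+01,  6.96684374e-02,
        3.63600638e-02, -2.00748354e-04]), 'eef_pos': array([0.13122075, 0.55899909, 0.20431927]), 'tool_rot': array([-0.36160576, -3.12012999,  0.00340278]), 'wrist_force': array([-0.31328626,  0.22466288,  0.24085234]), 'ft_torque': array([-0.05072179, -0.0045446 ,  0.04902921]), 'gripper_force': 0.0, 'grip_width': 0.09359720217172052} -0.0188
top 500.2353403028996 [[-0.02, -0.999, 0.044, 0.314], [-1.0, 0.02, 0.01, 0.13], [-0.011, -0.044, -0.999, 1.496], [0.0, 0.0, 0.0, 1.0]]
scene 489.9841242836143 [[0.773, -0.318, 0.549, -0.211], [-0.635, -0.392, 0.666, -0.596], [0.003, -0.863, -0.505, 0.633], [0.0, 0.0, 0.0, 1.0]]
```

View pics/top0.png

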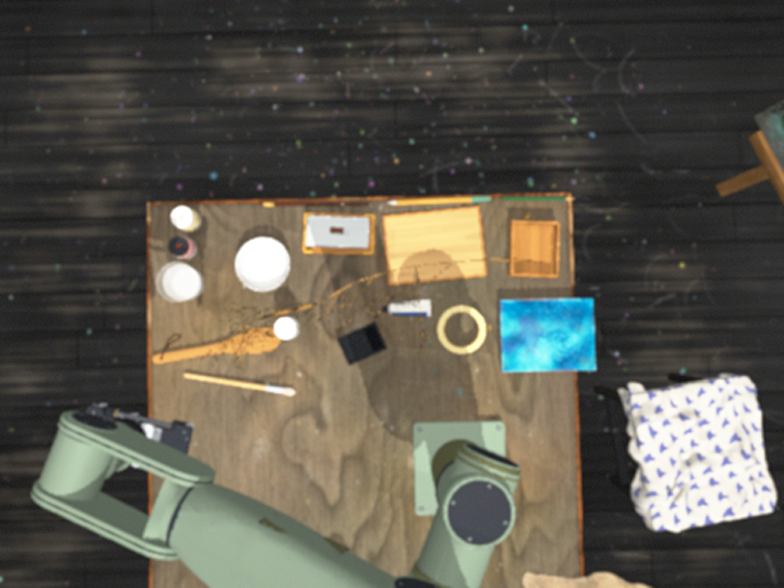

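View pics/scene0.png

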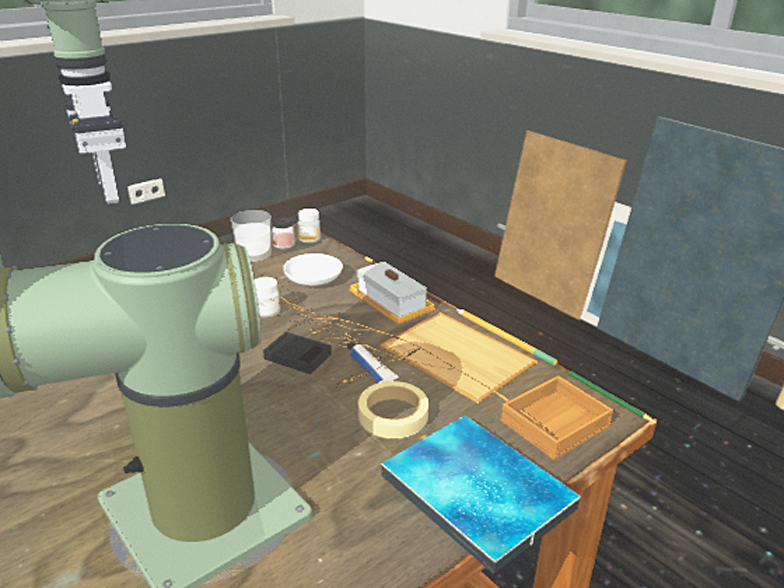

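The top view shows tin (338,231), tray (435,244), box (535,248), dish (262,263), and jar (285,328), in 1.4x pixels. Next I'll measure them and enlarge the tin.

```bash
python3 - <<'E'
from h import *
a=dict(np.load("top0.npz"));b=dict(np.load("scene0.npz"))
C=cloud(a);D=cloud(b)
for n,(u,v) in dict(table=(300,330),lid=(322,231),tray=(435,244),box=(535,248),dish=(262,263),jar=(285,328)).items():
    print(n,np.round(C[int(v/1.4),int(u/1.4)],4))
# point-cloud based rectangles (both views merged)
def rect(c,r,z0,z1,P):
    P=P.reshape(-1,3);m=(np.abs(P[:,:2]-c)<r).all(1)&(P[:,2]>z0)&(P[:,2]<z1)
    q=P[m];
    if len(q)<10: print("none");return
    (x,y),(w,h),ang=cv2.minAreaRect((q[:,:2]*1000).astype(np.float32));print(len(q),np.round([x,y,w,h,ang],1),"z",np.round(np.median(q[:,2]),4))
g=lambda u,v:C[int(v/1.4),int(u/1.4),:2]
for P in(C,D):
    rect(g(322,231),.09,.043,.054,P)   # lid
    rect(g(322,231),.1,.0505,.07,P) # bar
    rect(g(338,231),.1,.004,.03,P)
    rect(g(435,244),.125,.0025,.01,P)
    rect(g(535,248),.08,.02,.036,P)
    rect(g(262,263),.08,.015,.036,P)
    rect(g(285,328),.04,.05,.07,P)
save(b,"tin_s",(235,170,325,240),8)
save(a,"tin_t",(205,140,285,195),8)
E
```

```text
table [0.2975 0.3303 0.0165]
lid [0.5005 0.2767 0.0459]
tray [0.474  0.0417 0.002 ]
box [ 0.4605 -0.1732  0.0012]
dish [0.4418 0.4094 0.0118]
jar [0.3014 0.356  0.0599]
727 [501.1 246.9 123.4  63.3  87.1] z 0.0467
112 [498.7 244.5  56.9 121.9   1. ] z 0.0524
576 [4.886e+02 2.440e+02 1.796e+02 1.997e+02 3.000e-01] z 0.0063
2749 [463.9  41.9 229.7 249.4   0. ] z 0.0049
295 [ 458.5 -168.3  100.7  117.1   87.5] z 0.0282
365 [439.  405.4 110.7 109.9  90. ] z 0.0214
190 [298.1 359.2  42.3  55.9  49.3] z 0.0591
551 [497.9 247.9 126.8  66.1  86.3] z 0.0468
47 [498.5 245.6  34.   13.2  89.7] z 0.0562
689 [492.4 210.7 184.4 151.   64.9] z 0.0107
3312 [459.8  41.6 220.9 251.    0.8] z 0.0042
885 [ 455.4 -168.4  101.8  120.5   87. ] z 0.0271
378 [435.8 405.5 118.3 110.8  57.9] z 0.0221
153 [300.3 351.6  44.4  36.6  58.9] z 0.0592
```

View pics/tin_s.png

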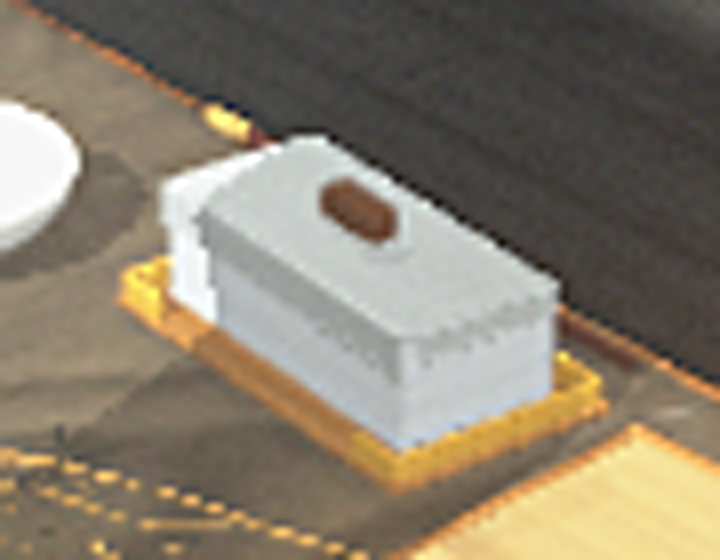

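View pics/tin_t.png

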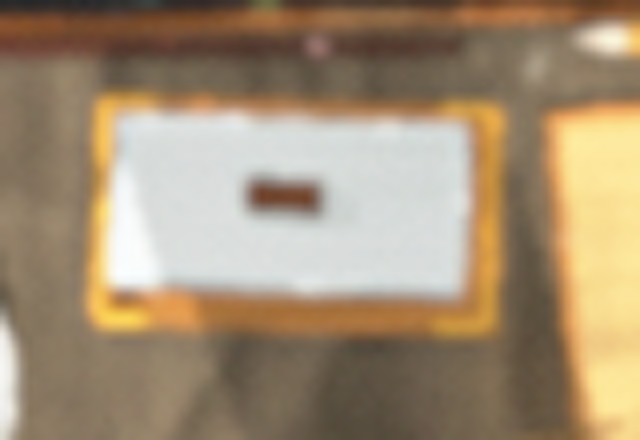

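The enlarged crops show the lip as a band on the robot-facing long side and the stop band on the tray-side end. So the tin's front points to world +y (yaw about 88°) and its +y side faces the robot. I'll move above the tin with the tool's y axis along the tin's +y.

```bash

python3 -m pendant '[[[-0.043,-0.022,0,0,0,0,1],[-0.043,-0.022,0,0,0,0,1],[-0.043,-0.022,0,0,0,0,1],[-0.043,-0.022,0,0,0,0,1],[-0.043,-0.022,0,0,0,0,1]]]'
python3 -m pendant '[[[-0.043,-0.022,0,0,0,0,1],[-0.043,-0.022,0,0,0,0,1],[-0.043,-0.022,0,0,0,0,1],[-0.043,-0.022,0,0,0,0,1],[-0.043,-0.022,0,0,0,0,1]]]' 
python3 -c "from h import *;print(st()['joints'])"
python3 -m pendant '[[[0,0,0,0,0,-10.1,1],[0,0,0,0,0,-10.1,1],[0,0,0,0,0,-10.1,1],[0,0,0,0,0,-10.1,1],[0,0,0,0,0,-10.1,1]]]'
python3 -m pendant '[[[0,0,0,0,0,-10.1,1],[0,0,0,0,0,-10.1,1],[0,0,0,0,0,-10.1,1],[0,0,0,0,0,-10.1,1],[0,0,0,0,0,-10.1,1]]]'
python3 - <<'E'
from h import *
print(st()['joints'])
im=get_image("wrist");save(im,"w1",s=1.4);np.savez("w1.npz",**im);print(im["fx"],np.round(im["pose"],3).tolist())
im=get_image("top");save(im,"t1",s=1.4);np.savez("t1.npz",**im)
C=cloud(im)
E
```

```text
clock: 0.72
eef_pos: [0.3164, 0.4021, 0.205]
tool_rot: [-0.361, -3.12, 0.001]
wrist_force: [0.7, 0.6, 0.4]
grip_width: 0.0937
gripper_force: 0.0
clock: 1.35
eef_pos: [0.5005, 0.246, 0.2049]
tool_rot: [-0.362, -3.12, 0.0]
wrist_force: [-0.1, 0.3, 0.2]
grip_width: 0.0942
gripper_force: 0.0
t 1.35 tcp [0.5005 0.246  0.2049] R [[-0.973, 0.229, -0.001], [0.229, 0.973, -0.0], [0.001, -0.0, -1.0]] w 0.09416059588801079 gf 0.0
[ 3.01444961e-01  1.71094857e-01  1.58447882e+00  2.01330939e-04
  1.38688098e+00 -1.03843917e+00]
clock: 1.98
eef_pos: [0.4993, 0.247, 0.2048]
tool_rot: [1.012, -2.973, -0.0]
wrist_force: [0.5, -0.8, 0.0]
grip_width: 0.094
gripper_force: 0.0
clock: 2.6
eef_pos: [0.4993, 0.2471, 0.2048]
tool_rot: [2.184, -2.257, -0.001]
wrist_force: [0.1, -0.2, 0.4]
grip_width: 0.0935
gripper_force: 0.0
t 2.6 tcp [0.4993 0.2471 0.2048] R [[-0.033, -0.999, -0.001], [-0.999, 0.033, -0.0], [0.0, 0.001, -1.0]] w 0.09351964260986005 gf 0.0
[ 3.04118320e-01  1.70376792e-01  1.58564201e+00  9.49558123e-06
  1.38690836e+00 -2.80446071e+00]
374.1968664880216 [[-0.999, 0.033, 0.006, 0.497], [0.033, 0.97, 0.239, 0.177], [0.002, 0.239, -0.971, 0.385], [0.0, 0.0, 0.0, 1.0]]
```

View pics/w1.png

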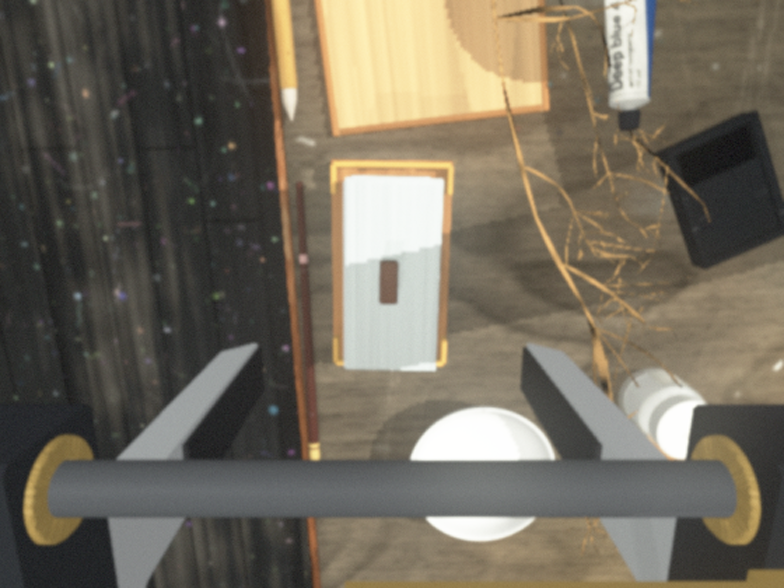

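The wrist picture shows the lid corners at (343,176), (445,178), (437,370) and (344,368), the bar centre at (389,282), and the stand corners at (332,162), (453,162), (446,366) and (334,366).

```bash
cat >> h.py <<'E'
def ray(im,pts,z,s=1.4):
    p=np.atleast_2d(pts)/s
    d=np.c_[(p[:,0]-im["cx"])/im["fx"],(p[:,1]-im["cy"])/im["fy"],np.ones(len(p))]@im["pose"][:3,:3].T
    o=im["pose"][:3,3]; return o+d*((z-o[2])/d[:,2])[:,None]
E
python3 - <<'E'
from h import *
a=dict(np.load("w1.npz"));t=dict(np.load("t1.npz"))
L=ray(a,[(343,176),(445,178),(437,370),(344,368)],.047);print(np.round(L[:,:2],4).tolist(),np.round(L.mean(0),4))
B=ray(a,[(380,261),(397,261),(397,303),(380,303)],.058);print(np.round(B.mean(0),4))
S=ray(a,[(332,162),(453,162),(446,366),(334,366)],.016);print(np.round(S[:,:2],4).tolist(),np.round(S.mean(0),4))
C=cloud(a)
for n,(u,v) in dict(lid=(370,220),lid2=(420,340),lid3=(370,340),bar=(389,282),tray=(400,100),table=(560,240)).items(): print(n,np.round(C[int(v/1.4),int(u/1.4)],4))
P=C.reshape(-1,3);P=P[(P[:,2]>.040)&(P[:,2]<.054)&(abs(P[:,0]-.5)<.06)&(abs(P[:,1]-.25)<.09)]
print(cv2.minAreaRect((P[:,:2]*1000).astype(np.float32)),np.median(P[:,2]))
# tray in top view
C=cloud(t);h=cv2.cvtColor(t["pixels"],cv2.COLOR_RGB2HSV)
save(t,"tray_t",(265,140,415,205),5)
E
```

```text
[[0.5272, 0.1787], [0.4632, 0.182], [0.4698, 0.3102], [0.5336, 0.3066]] [0.4984 0.2444 0.047 ]
[0.5009 0.2453 0.058 ]
[[0.5369, 0.1693], [0.4546, 0.172], [0.4606, 0.3194], [0.5443, 0.3166]] [0.4991 0.2443 0.016 ]
lid [0.5116 0.2064 0.0479]
lid2 [0.4811 0.2869 0.0482]
lid3 [0.5151 0.2859 0.048 ]
bar [0.5013 0.2446 0.0586]
tray [0.4899 0.1295 0.0059]
table [3.744e-01 2.294e-01 3.000e-04]
((499.54400634765625, 244.63172912597656), (129.72564697265625, 63.47271728515625), 86.66742706298828) 0.04787083084093974
```

View pics/tray_t.png

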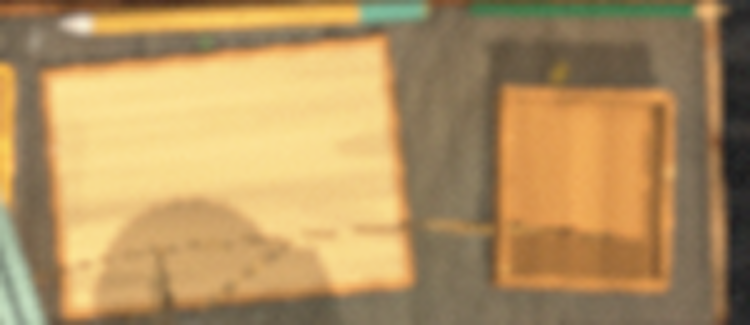

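```bash

python3 -m pendant '[[[0.0024,0.0013,0.02,0,0,1,1],[0,0,0.04,0,0,0,1],[0,0,0.04,0,0,0,1],[0,0,0.04,0,0,0,1],[0,0,0.02,0,0,0,1]]]' >/dev/null
python3 -m pendant '[[[0,0,0.012,0,0,0,1],[0,0,0.011,0,0,0,1],[0,0,0,0,0,0,1],[0,0,0,0,0,0,0.5],[0,0,0,0,0,0,0.5]]]' 30
python3 -m pendant '[[[0,0,0,0,0,0,0.3],[0,0,0,0,0,0,0.3],[0,0,0,0,0,0,0.3],[0,0,0,0,0,0,0.3],[0,0,0,0,0,0,0.3]]]' 30
python3 - <<'E'
from h import *
print(st()['joints'])
t=dict(np.load("t1.npz"))
for n,p,z in(("tray",[(43,68),(388,38),(412,287),(62,318)],.005),("box",[(500,86),(676,93),(670,292),(497,285)],.03)):
    q=np.array(p)/5+[265,140]
    S=ray(t,q,z,1);print(n,np.round(S[:,:2],4).tolist(),np.round(S.mean(0),4))
E
```

```text
clock: 3.95
eef_pos: [0.4992, 0.2451, 0.0234]
tool_rot: [-2.157, 2.282, -0.001]
wrist_force: [-0.0, -0.6, -0.2]
grip_width: 0.0775
gripper_force: 0.0
clock: 4.58
eef_pos: [0.4991, 0.245, 0.023]
tool_rot: [-2.157, 2.282, -0.001]
wrist_force: [0.5, -0.3, 4.1]
grip_width: 0.0626
gripper_force: 30.0
t 4.58 tcp [0.4991 0.245  0.023 ] R [[-0.056, -0.998, 0.001], [-0.998, 0.056, 0.0], [-0.0, -0.001, -1.0]] w 0.06255510276445292 gf 30.000793039798737
[ 3.00770417e-01  3.84263041e-01  1.73214114e+00 -1.57019719e-04
  1.02381374e+00 -2.78450866e+00]
tray [[0.5373, 0.1495], [0.5509, -0.0574], [0.4013, -0.0678], [0.3871, 0.1411]] [0.4692 0.0413 0.005 ]
box [[0.5171, -0.1193], [0.5108, -0.2223], [0.3938, -0.2152], [0.4, -0.1143]] [ 0.4555 -0.1677  0.03  ]
```

```bash

python3 -m pendant '[[[0,0,-0.005,0,0,0,0.3],[0,0,-0.015,0,0,0,0.3],[0,0,-0.025,0,0,0,0.3],[0,0,-0.025,0,0,0,0.3],[0,0,-0.01,0,0,0,0.3]]]'
python3 -m pendant '[[[0.02,0.0019,0,0,0,0,0.3],[0.041,0.0038,0,0,0,0,0.3],[0.06,0.0056,0,0,0,0,0.3],[0.05,0.0046,0,0,0,0,0.3],[0.03,0.0028,0,0,0,0,0.3]]]'
for i in 1; do :; done
python3 -m pendant '[[[0,0,0,0,0,8.66,0.3],[0,0,0,0,0,8.66,0.3],[0,0,0,0,0,8.66,0.3],[0,0,0,0,0,8.66,0.3],[0,0,0,0,0,8.66,0.3]]]' >/dev/null
python3 -m pendant '[[[0,0,0,0,0,8.66,0.3],[0,0,0,0,0,8.66,0.3],[0,0,0,0,0,8.66,0.3],[0,0,0,0,0,8.66,0.3],[0,0,0,0,0,8.66,0.3]]]' >/dev/null
python3 -m pendant '[[[0,0,0,0,0,8.66,0.3],[0,0,0,0,0,8.66,0.3],[0,0,0,0,0,8.66,0.3],[0,0,0,0,0,8.66,0.3],[0,0,0,0,0,8.66,0.3]]]' >/dev/null
python3 -m pendant '[[[0,0,0,0,0,8.66,0.3],[0,0,0,0,0,8.66,0.3],[0,0,0,0,0,8.66,0.3],[0,0,0,0,0,8.66,0.3],[0,0,0,0,0,8.66,0.3]]]'
python3 - <<'E'
from h import *
print(st()['joints'])
im=get_image("scene");save(im,"s2",(200,150,420,315),3.4)
E
```

```text
clock: 5.2
eef_pos: [0.4992, 0.2452, 0.1044]
tool_rot: [-2.156, 2.281, -0.002]
wrist_force: [0.0, 1.1, -3.9]
grip_width: 0.0623
gripper_force: 30.0
clock: 5.82
eef_pos: [0.4478, 0.1083, 0.1016]
tool_rot: [2.014, -2.339, 0.134]
wrist_force: [-0.2, 1.7, -3.0]
grip_width: 0.0623
gripper_force: 30.0
clock: 8.32
eef_pos: [0.4496, 0.1099, 0.1024]
tool_rot: [2.197, 2.125, -0.084]
wrist_force: [-0.3, 0.1, -3.1]
grip_width: 0.0625
gripper_force: 30.0
t 8.32 tcp [0.4496 0.1099 0.1024] R [[0.034, 0.999, 0.019], [0.995, -0.032, -0.099], [-0.098, 0.023, -0.995]] w 0.06252078744792107 gf 29.99386042356491
[ 0.12737453  0.09308922  1.90626955 -0.11062751  1.13777276  0.20700801]
```

View pics/s2.png

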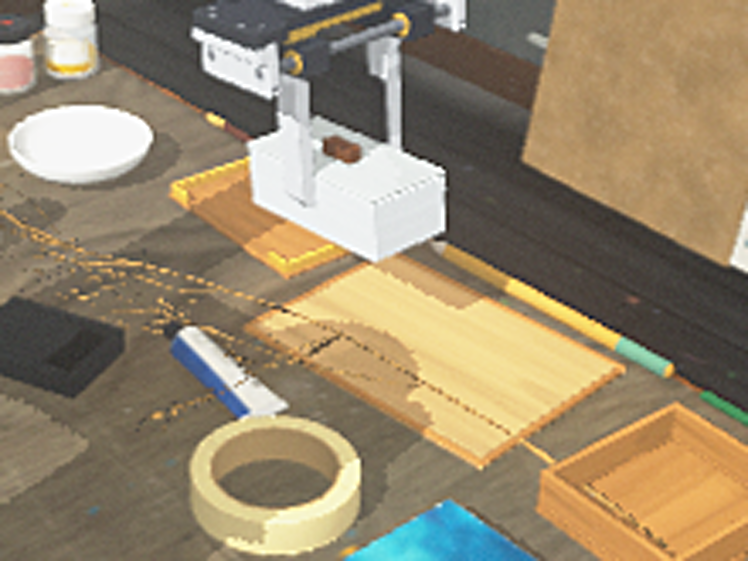

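The q6 limit cut that move short. The tin is still held and shut, tilted about 6°. I'll work out the correction.

```bash
cat >> h.py <<'E'
def plan(pos,yaw,tilt=0):
    """tool y at yaw deg in plane, tool turned about its own y by tilt; prints rot (deg, tool axes) and shift after that turn"""
    s=read_state(); M=R.from_rotvec(s["tool_rot"]).as_matrix(); a=np.radians(yaw)
    y=np.array([np.cos(a),np.sin(a),0]);z=np.array([0,0,-1.]);T=np.c_[np.cross(y,z),y,z]@R.from_rotvec([0,np.radians(tilt),0]).as_matrix()
    d=np.array(pos)-s["eef_pos"]
    print("rot",np.round(np.degrees(R.from_matrix(M.T@T).as_rotvec()),2),"shift now-axes",np.round(M.T@d,4),"after-axes",np.round(T.T@d,4))
E
python3 -c "
from h import *
plan([.470,.043,.102],3.8)"
```

```text
rot [ 1.04  5.67 -5.89] shift now-axes [-0.0658  0.0227  0.0075] after-axes [-0.0682  0.0158  0.0005]
```

```bash

python3 -m pendant '[[[0,0,0,0.52,2.84,-2.94,0.3],[0,0,0,0.52,2.84,-2.94,0.3],[-0.017,0.004,0,0,0,0,0.3],[-0.034,0.008,0,0,0,0,0.3],[-0.017,0.004,0,0,0,0,0.3]]]'
python3 -c "
from h import *
st();plan([.470,.043,.0245],3.8)"
```

```text
clock: 9.0
eef_pos: [0.4718, 0.0417, 0.1031]
tool_rot: [2.138, 2.3, -0.001]
wrist_force: [0.2, 0.9, -3.3]
grip_width: 0.0623
gripper_force: 30.0
t 9.0 tcp [0.4718 0.0417 0.1031] R [[-0.073, 0.997, 0.001], [0.997, 0.073, -0.001], [-0.001, 0.001, -1.0]] w 0.06228155959313967 gf 29.99947339296341
rot [0.03 0.07 0.38] shift now-axes [ 0.0015 -0.0017  0.0786] after-axes [ 0.0014 -0.0017  0.0786]
```

```bash

python3 -m pendant '[[[0.0015,-0.0017,0.02,0,0,0,0.3],[0,0,0.025,0,0,0,0.3],[0,0,0.02,0,0,0,0.3],[0,0,0.008,0,0,0,0.3],[0,0,0.004,0,0,0,0.3]]]'
python3 -m pendant '[[[0,0,0.001,0,0,0,0.3],[0,0,0.001,0,0,0,0.3],[0,0,0.0005,0,0,0,0.3],[0,0,0,0,0,0,0.3],[0,0,0,0,0,0,0.3]]]'

```

```text
clock: 9.62
eef_pos: [0.4696, 0.045, 0.0259]
tool_rot: [2.137, 2.302, 0.0]
wrist_force: [-0.4, -0.7, -2.2]
grip_width: 0.0624
gripper_force: 30.0
clock: 10.25
eef_pos: [0.4696, 0.0451, 0.0238]
tool_rot: [2.137, 2.302, 0.001]
wrist_force: [-0.1, 0.9, -2.7]
grip_width: 0.0623
gripper_force: 30.0
```

```bash

python3 -m pendant '[[[0,0,0.0005,0,0,0,0.3],[0,0,0.0005,0,0,0,0.3],[0,0,0,0,0,0,0.3],[0,0,0,0,0,0,0.3],[0,0,0,0,0,0,0.3]]]'
python3 -m pendant '[[[0,0,0.0005,0,0,0,0.3],[0,0,0,0,0,0,0.3],[0,0,0,0,0,0,0.5],[0,0,0,0,0,0,0.9],[0,0,0,0,0,0,0.9]]]'
python3 -m pendant '[[[0,0,0,0,0,0,0.95],[0,0,0,0,0,0,0.95],[0,0,-0.05,0,0,0,0.95],[0,0,-0.05,0,0,0,0.95],[0,0,-0.05,0,0,0,0.95]]]'
python3 - <<'E'
from h import *
print(st()['joints'])
im=get_image("wrist");save(im,"w3",s=1.4);np.savez("w3.npz",**im)
im=get_image("scene");save(im,"s3",(200,150,420,315),3.4)
E
```

```text
clock: 10.88
eef_pos: [0.4696, 0.0451, 0.023]
tool_rot: [2.137, 2.302, 0.0]
wrist_force: [-2.3, 0.3, 3.9]
grip_width: 0.0622
gripper_force: 30.0
clock: 11.5
eef_pos: [0.47, 0.045, 0.0221]
tool_rot: [2.137, 2.302, 0.002]
wrist_force: [-0.2, 0.1, -0.9]
grip_width: 0.0786
gripper_force: 0.0
clock: 12.12
eef_pos: [0.4692, 0.0451, 0.1734]
tool_rot: [2.137, 2.302, 0.0]
wrist_force: [1.3, 0.1, -0.3]
grip_width: 0.0892
gripper_force: 0.0
t 12.12 tcp [0.4692 0.0451 0.1734] R [[-0.074, 0.997, 0.0], [0.997, 0.074, -0.0], [-0.0, 0.0, -1.0]] w 0.08915264057506458 gf 0.0
[-8.80702953e-02  1.35295064e-02  1.82382317e+00  8.36574211e-06
  1.30398391e+00 -1.62442558e-01]
```

View pics/w3.png

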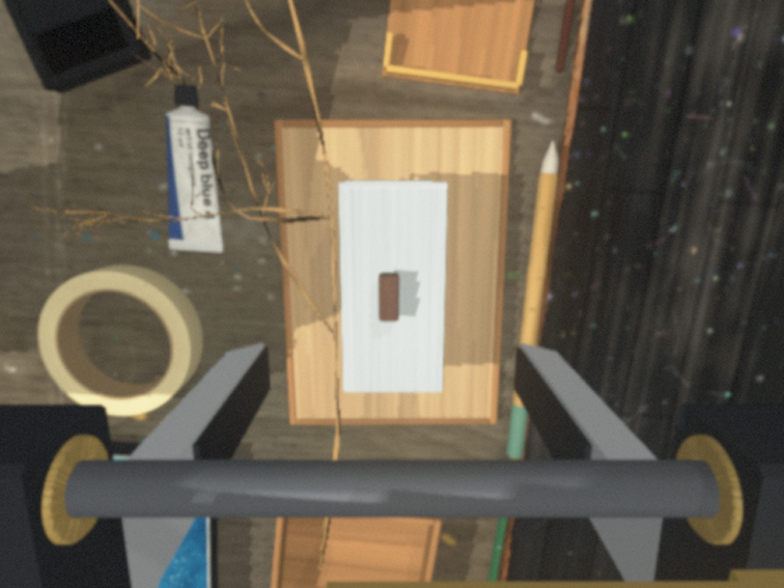

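The picture shows the tin shut on the tray, with the bar's top corners at (378,273) and (399,321) and the lid corners at (340,182) and (442,391).

```bash
python3 - <<'E'
from h import *
a=dict(np.load("w3.npz"))
B=ray(a,[(378,273),(399,273),(399,321),(378,321)],.058);print(B.mean(0))
L=ray(a,[(340,182),(447,182),(442,391),(344,391)],.047);print(np.round(L,4).tolist(),L.mean(0))
C=cloud(a);print(C[int(297/1.4),int(388/1.4)],C[int(350/1.4),int(390/1.4)])
d=(L[0]+L[1]-L[2]-L[3]);print("back dir deg",np.degrees(np.arctan2(d[1],d[0])))
plan([*B.mean(0)[:2],.0495],4.2)
E
```

```text
[0.46734661 0.04278687 0.058     ]
[[0.435, 0.1056, 0.047], [0.4958, 0.1101, 0.047], [0.5054, -0.0178, 0.047], [0.444, -0.0224, 0.047]] [0.47004872 0.04386035 0.047     ]
[0.46690322 0.0434824  0.05987609] [0.47032135 0.00700836 0.04745439]
back dir deg 94.1584131311976
rot [0.78 0.12 0.07] shift now-axes [-0.0012 -0.0089  0.129 ] after-axes [-0.0015 -0.0071  0.1291]
```

```bash
python3 -c "
from h import *
s=st();print(s['joints']);plan([.4673,.043,.0495],4.2)"
```

```text
t 12.22 tcp [0.4743 0.0448 0.1786] R [[-0.074, 0.997, 0.014], [0.997, 0.074, -0.001], [-0.002, 0.014, -1.0]] w 0.08953775580636167 gf 0.0
[-8.79003763e-02  9.38226895e-03  1.81693642e+00  9.72122078e-05
  1.30153154e+00 -1.62405473e-01]
rot [0.78 0.12 0.07] shift now-axes [-0.001  -0.0089  0.129 ] after-axes [-0.0012 -0.0071  0.1291]
```

```bash

python3 -m pendant '[[[-0.002,-0.0023,0,0,0,0,0.45],[0,0,0.02,0,0,0,0.45],[0,0,0.04,0,0,0,0.45],[0,0,0.03,0,0,0,0.45],[0,0,0.012,0,0,0,0.45]]]'
python3 -m pendant '[[[0,0,0.005,0,0,0,0.45],[0,0,0,0,0,0,0.45],[0,0,0,0,0,0,0.45],[0,0,0,0,0,0,0.45],[0,0,0,0,0,0,0.45]]]'
python3 - <<'E'
from h import *
st();plan([.4673,.043,.0495],4.2)
im=get_image("wrist");save(im,"w4",(180,150,400,315),3.4)
E
```

```text
clock: 12.85
eef_pos: [0.4636, 0.0431, 0.0663]
tool_rot: [-2.133, -2.298, 0.007]
wrist_force: [0.7, -1.2, -0.8]
grip_width: 0.0442
gripper_force: 0.0
clock: 13.48
eef_pos: [0.4678, 0.0429, 0.0657]
tool_rot: [2.136, 2.302, 0.002]
wrist_force: [-0.5, 0.3, 0.0]
grip_width: 0.0426
gripper_force: 0.0
t 13.47 tcp [0.4678 0.0429 0.0657] R [[-0.074, 0.997, 0.002], [0.997, 0.074, -0.0], [-0.0, 0.002, -1.0]] w 0.042642418074531035 gf 0.0
rot [0.09 0.01 0.06] shift now-axes [ 0.0001 -0.0005  0.0162] after-axes [ 0.0001 -0.0005  0.0162]
```

View pics/w4.png

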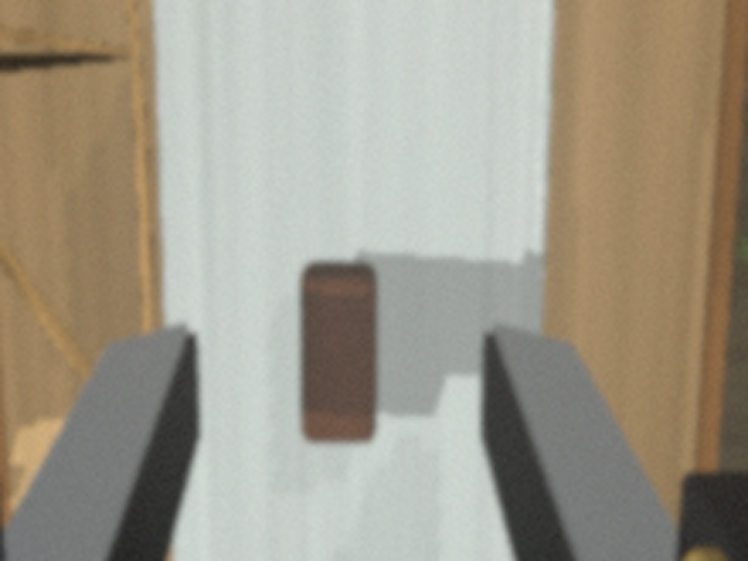

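The bar sits centred between the fingers (u≈340 for both). Now I'll go down, take the bar lightly and slide it back.

```bash

python3 -m pendant '[[[0,-0.0004,0.008,0,0,0,0.45],[0,0,0.006,0,0,0,0.45],[0,0,0.002,0,0,0,0.45],[0,0,0,0,0,0,0.45],[0,0,0,0,0,0,0.1]]]' 8
python3 -m pendant '[[[0,0,0,0,0,0,0.08],[0,0,0,0,0,0,0.08],[0,0,0,0,0,0,0.08],[0,0,0,0,0,0,0.08],[0,0,0,0,0,0,0.08]]]' 8
python3 -m pendant '[[[0.002,0,0,0,0,0,0.08],[0.004,0,0,0,0,0,0.08],[0.006,0,0,0,0,0,0.08],[0.006,0,0,0,0,0,0.08],[0.006,0,0,0,0,0,0.08]]]' 8
python3 -m pendant '[[[0.006,0,0,0,0,0,0.08],[0.006,0,0,0,0,0,0.08],[0.006,0,0,0,0,0,0.08],[0.005,0,0,0,0,0,0.08],[0.003,0,0,0,0,0,0.08]]]' 8
python3 -m pendant '[[[0,0,0,0,0,0,0.08],[0,0,0,0,0,0,0.08],[0,0,0,0,0,0,0.45],[0,0,0,0,0,0,0.45],[0,0,0,0,0,0,0.45]]]' 8
python3 -m pendant '[[[0,0,-0.01,0,0,0,0.45],[0,0,-0.03,0,0,0,0.45],[0,0,-0.04,0,0,0,1],[0,0,-0.03,0,0,0,1],[0,0,-0.01,0,0,0,1]]]' 8
python3 -m pendant '[[[0,0,0,0,0,0,1],[0,0,0,0,0,0,1],[0,0,0,0,0,0,1],[-0.02,0,0,0,0,0,1],[0,0,0,0,0,0,1]]]' 8
python3 - <<'E'
from h import *
print(st()['joints'])
im=get_image("wrist");save(im,"w5",s=1.4);np.savez("w5.npz",**im)
E
```

```text
clock: 14.15
eef_pos: [0.4671, 0.0429, 0.0492]
tool_rot: [2.137, 2.302, 0.001]
wrist_force: [0.1, 0.1, 0.2]
grip_width: 0.0355
gripper_force: 0.0
clock: 14.78
eef_pos: [0.4673, 0.0429, 0.0493]
tool_rot: [2.137, 2.302, 0.001]
wrist_force: [1.9, -0.1, -0.0]
grip_width: 0.0118
gripper_force: 8.0
clock: 15.4
eef_pos: [0.4654, 0.0673, 0.0492]
tool_rot: [2.136, 2.302, 0.001]
wrist_force: [1.9, -0.4, 0.6]
grip_width: 0.0118
gripper_force: 8.0
clock: 16.02
eef_pos: [0.4633, 0.0931, 0.0492]
tool_rot: [2.136, 2.303, 0.0]
wrist_force: [1.1, -1.1, 2.0]
grip_width: 0.012
gripper_force: 8.0
clock: 16.65
eef_pos: [0.4625, 0.0927, 0.0486]
tool_rot: [-2.137, -2.302, 0.001]
wrist_force: [0.7, -0.7, 1.0]
grip_width: 0.0381
gripper_force: 0.0
clock: 17.27
eef_pos: [0.4648, 0.0928, 0.1719]
tool_rot: [2.135, 2.3, 0.006]
wrist_force: [0.9, 0.1, 0.9]
grip_width: 0.0689
gripper_force: 0.0
clock: 17.9
eef_pos: [0.4642, 0.0723, 0.1682]
tool_rot: [-2.139, -2.3, 0.001]
wrist_force: [-0.2, 0.1, -0.2]
grip_width: 0.0939
gripper_force: 0.0
t 17.9 tcp [0.4642 0.0723 0.1682] R [[-0.073, 0.997, -0.001], [0.997, 0.073, 0.0], [0.0, -0.001, -1.0]] w 0.09392771778002335 gf 0.0
[-3.00588168e-02  1.69542658e-02  1.83181530e+00 -7.83114383e-06
  1.29416136e+00 -1.02726391e-01]
```

View pics/w5.png

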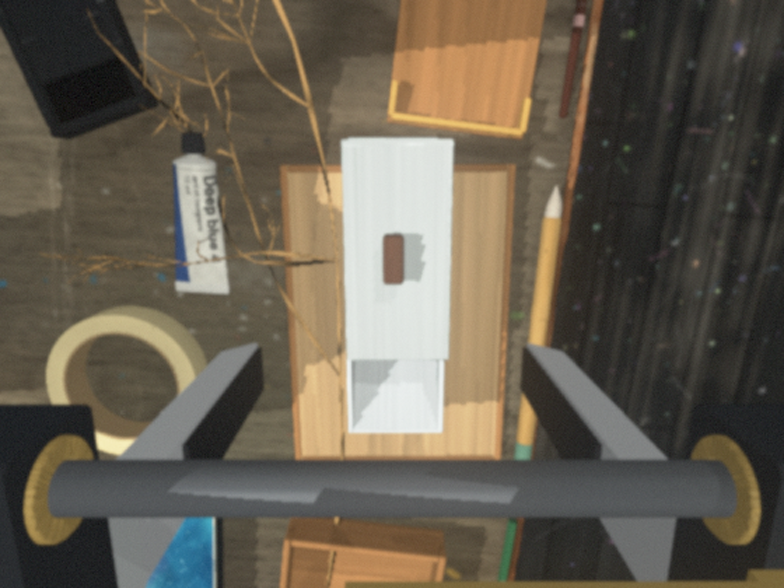

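The lid is slid back about 50 mm (lid front edge at row 358, tin front rim at row 433). I'll measure it and fit an arm model to check the tipping pose.

```bash
cat > arm.py <<'E'
import numpy as np
from scipy.optimize import least_squares
from scipy.spatial.transform import Rotation as R
J=np.array([[1.18954,.207386,1.542934,0,1.393514,-.150491],[.304118,.170377,1.585642,0,1.386908,-2.80446],[.30077,.384263,1.732141,0,1.023814,-2.784509],[.1273745,.0930892,1.9062696,-.1106275,1.1377728,.207008],[-.08807,.0135295,1.823823,0,1.303984,-.162443],[-.087900,.0093823,1.816936,0,1.3015315,-.162405],[-.0300588,.0169543,1.8318153,0,1.2941614,-.1027264]])
T=np.array([[.13122,.559,.20432],[.4993,.2471,.2048],[.4991,.2450,.0230],[.4496,.1099,.1024],[.4692,.0451,.1734],[.4743,.0448,.1786],[.4642,.0723,.1682]])
Y=lambda a:R.from_euler("y",a).as_matrix();Z=lambda a:R.from_euler("z",a).as_matrix()
def fk(q,p):
    a0,h,off,L1,a3,L2,d=p
    A=Z(q[0]);B=A@Y(q[1]);C=B@Y(q[2]);O=C@Z(q[3])@Y(q[4])@Z(q[5])
    return A@[a0,off,h]+B@[0,0,L1]+C@[a3,0,L2]+O@[0,0,d], O@Z(np.pi/2)
p=least_squares(lambda p:np.r_[np.ravel([fk(q,p)[0]-t for q,t in zip(J,T)]),1e-4*(p-[0,.3,.086,.4,0,.4,.25])],[0,.3,.086,.4,0,.4,.25]).x
LO=[-2.73,-.86,.23,-1.11,.08,-2.82];HI=[2.73,2.22,2.46,4.25,2.63,2.82]
def ik(pos,M,q0):
    def f(q):
        x,O=fk(q,p);return np.r_[(x-pos)*5,R.from_matrix(O.T@M).as_rotvec()]
    r=least_squares(f,np.clip(q0,np.array(LO)+1e-3,np.array(HI)-1e-3),bounds=(LO,HI));return r.x,r.cost
E
python3 - <<'E'
from arm import *
from h import ray,cloud
print(np.round(p,3)); 
for q,t in zip(J,T): print(np.round((fk(q,p)[0]-t)*1000,1),end=" ")
print(fk(J[3],p)[1].round(3).tolist())
a=dict(np.load("w5.npz"))
F=ray(a,[(348,433),(442,432)],.044);print("front rim",np.round(F,4).tolist())
L=ray(a,[(342,140),(452,139),(448,359),(344,358)],.047);print("lid",np.round(L,4).tolist(),L.mean(0))
# tipping poses
y=np.radians(4.2);yv=np.array([np.cos(y),np.sin(y),0]);z=np.array([0,0,-1.]);M0=np.c_[np.cross(yv,z),yv,z]
q=J[-1].copy()
g0=np.array([.469,.06,.16])
for tilt in range(0,86,5):
    M=M0@R.from_rotvec([0,np.radians(tilt),0]).as_matrix()
    pos=g0+M@[0,0,.0188]
    q,c=ik(pos,M,q);print(tilt,q.round(2),"%.1e"%c,pos.round(3))
E
```

```text
[-0.     0.283  0.086  0.455  0.094  0.5    0.342]
[-0. -0. -0.] [ 0. -0. -0.] [-0.   0.1 -0. ] [-0.  0.  0.] [-0.  0.  0.] [ 0.  -0.1 -0. ] [ 0. -0.  0.] [[0.034, 0.999, 0.019], [0.995, -0.032, -0.099], [-0.098, 0.023, -0.995]]
front rim [[0.4429, -0.0228, 0.044], [0.5026, -0.0177, 0.044]]
lid [[0.4304, 0.1555, 0.047], [0.4908, 0.1604, 0.047], [0.5011, 0.0327, 0.047], [0.438, 0.0287, 0.047]] [0.46507074 0.09434107 0.047     ]
0 [-0.06  0.05  1.85 -0.    1.23 -0.13] 2.5e-17 [0.469 0.06  0.141]
5 [-0.12  0.05  1.86  0.09  1.25 -0.22] 6.7e-31 [0.469 0.062 0.141]
10 [-0.17  0.06  1.86  0.18  1.27 -0.3 ] 7.9e-31 [0.469 0.063 0.141]
15 [-0.23  0.07  1.86  0.26  1.3  -0.39] 3.9e-31 [0.469 0.065 0.142]
20 [-0.29  0.09  1.86  0.34  1.33 -0.46] 5.4e-31 [0.469 0.066 0.142]
25 [-0.34  0.12  1.85  0.41  1.37 -0.53] 7.4e-31 [0.468 0.068 0.143]
30 [-0.38  0.15  1.85  0.47  1.41 -0.6 ] 2.8e-31 [0.468 0.069 0.144]
35 [-0.43  0.19  1.84  0.53  1.46 -0.66] 3.2e-31 [0.468 0.071 0.145]
40 [-0.47  0.23  1.83  0.59  1.5  -0.71] 6.5e-31 [0.468 0.072 0.146]
45 [-0.5   0.27  1.83  0.64  1.55 -0.76] 6.2e-32 [0.468 0.073 0.147]
50 [-0.53  0.32  1.82  0.68  1.59 -0.8 ] 2.8e-31 [0.468 0.074 0.148]
55 [-0.56  0.37  1.8   0.72  1.64 -0.84] 8.8e-31 [0.468 0.075 0.149]
60 [-0.58  0.42  1.79  0.76  1.69 -0.88] 1.9e-31 [0.468 0.076 0.151]
65 [-0.6   0.48  1.78  0.8   1.74 -0.91] 4.8e-31 [0.468 0.077 0.152]
70 [-0.62  0.54  1.77  0.84  1.79 -0.94] 4.6e-31 [0.468 0.078 0.154]
75 [-0.63  0.59  1.75  0.87  1.84 -0.97] 9.8e-31 [0.468 0.078 0.155]
80 [-0.64  0.65  1.74  0.9   1.89 -0.99] 5.8e-31 [0.468 0.078 0.157]
85 [-0.64  0.71  1.72  0.94  1.94 -1.02] 5.5e-31 [0.468 0.079 0.158]
```

The arm model fits exactly and the tip is reachable. Next I'll regrip tin and lid together at tin x ≈ -15 mm.

```bash

python3 -m pendant '[[[-0.015,0.0037,0,0,0,0,1],[0,0,0.02,0,0,0,1],[0,0,0.04,0,0,0,1],[0,0,0.045,0,0,0,1],[0,0,0.025,0,0,0,1]]]' 
python3 -m pendant '[[[0,0,0.01,0,0,0,1],[0,0,0.0055,0,0,0,1],[0,0,0,0,0,0,1],[0,0,0,0,0,0,1],[0,0,0,0,0,0,0.5]]]' 40
python3 -m pendant '[[[0,0,0,0,0,0,0.3],[0,0,0,0,0,0,0.3],[0,0,0,0,0,0,0.3],[0,0,0,0,0,0,0.3],[0,0,0,0,0,0,0.3]]]' 40
python3 -m pendant '[[[0,0,-0.005,0,0,0,0.3],[0,0,-0.015,0,0,0,0.3],[0.01,0,-0.02,0,0,0,0.3],[0.02,0,-0.02,0,0,0,0.3],[0.02,0,-0.02,0,0,0,0.3]]]' 40
python3 -m pendant '[[[0.013,0,-0.02,0,0,0,0.3],[0.01,0,-0.015,0,0,0,0.3],[0,0,0,0,0,0,0.3],[0,0,0,0,0,0,0.3],[0,0,0,0,0,0,0.3]]]' 40
python3 - <<'E'
from h import *
print(st()['joints'])
im=get_image("scene");save(im,"s6",(200,130,420,295),3.4)
E
```

```text
clock: 18.58
eef_pos: [0.4681, 0.0578, 0.0368]
tool_rot: [-2.136, -2.301, 0.003]
wrist_force: [0.9, 0.3, -0.5]
grip_width: 0.0938
gripper_force: 0.0
clock: 19.2
eef_pos: [0.4703, 0.0581, 0.0244]
tool_rot: [2.136, 2.301, 0.002]
wrist_force: [-0.3, 0.0, -0.4]
grip_width: 0.0872
gripper_force: 0.0
clock: 19.82
eef_pos: [0.4691, 0.0581, 0.0236]
tool_rot: [-2.137, -2.302, 0.001]
wrist_force: [-2.3, -0.6, 3.4]
grip_width: 0.062
gripper_force: 40.0
clock: 20.45
eef_pos: [0.466, 0.1084, 0.105]
tool_rot: [2.137, 2.301, 0.002]
wrist_force: [-0.1, -0.3, -3.3]
grip_width: 0.062
gripper_force: 40.0
clock: 21.08
eef_pos: [0.4633, 0.1304, 0.1375]
tool_rot: [-2.137, -2.301, 0.002]
wrist_force: [-0.1, -0.2, -2.7]
grip_width: 0.0621
gripper_force: 40.0
t 21.07 tcp [0.4633 0.1304 0.1375] R [[-0.074, 0.997, -0.002], [0.997, 0.074, -0.0], [-0.0, -0.002, -1.0]] w 0.06211337578750562 gf 39.998159408569336
[ 9.44563752e-02  7.80166158e-02  1.83649783e+00 -2.55128981e-04
  1.22887557e+00  2.08283013e-02]
```

View pics/s6.png

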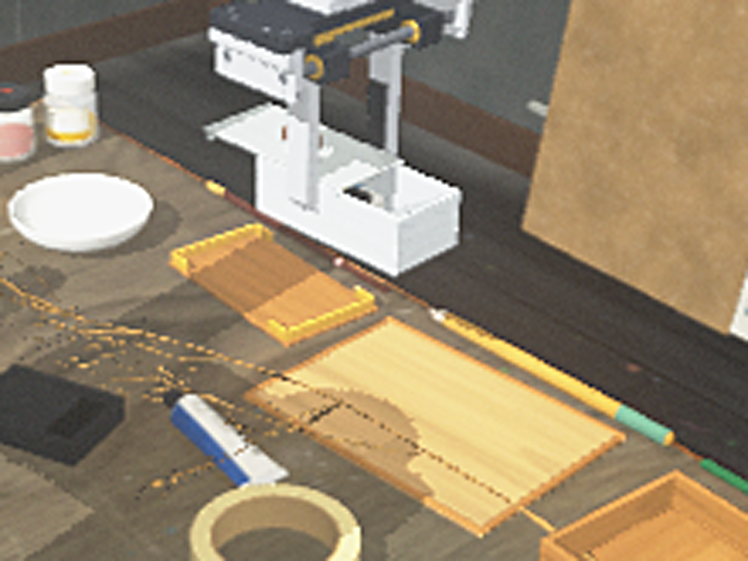

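```bash

python3 -m pendant '[[[0,0,0,0,4,0,0.3],[0,0,0,0,8,0,0.3],[0,0,0,0,8,0,0.3],[0,0,0,0,8,0,0.3],[0,0,0,0,6,0,0.3]]]' 40
python3 -m pendant '[[[0,0,0,0,4,0,0.3],[0,0,0,0,4,0,0.3],[0,0,0,0,4,0,0.3],[0,0,0,0,4,0,0.3],[0,0,0,0,4,0,0.3]]]' 40
python3 -m pendant '[[[0,0,0,0,4,0,0.3],[0,0,0,0,4,0,0.3],[0,0,0,0,4,0,0.3],[0,0,0,0,4,0,0.3],[0,0,0,0,4,0,0.3]]]' 40
python3 -m pendant '[[[0,0,0,0,2,0,0.3],[0,0,0,0,0,0,0.3],[0,0,0,0,0,0,0.3],[0,0,0,0,0,0,0.3],[0,0,0,0,0,0,0.3]]]' 40
python3 - <<'E'
from h import *
print(st()['joints'])
im=get_image("scene");save(im,"s7",(200,130,420,295),3.4)
E
```

```text
clock: 21.75
eef_pos: [0.4644, 0.1294, 0.1381]
tool_rot: [-1.806, -1.942, -0.554]
wrist_force: [0.1, -0.1, -3.6]
grip_width: 0.0619
gripper_force: 40.0
clock: 22.38
eef_pos: [0.4644, 0.1298, 0.1377]
tool_rot: [-1.585, -1.706, -0.807]
wrist_force: [-0.4, -0.2, -3.5]
grip_width: 0.0623
gripper_force: 40.0
clock: 23.0
eef_pos: [0.4648, 0.1299, 0.1375]
tool_rot: [-1.35, -1.454, -1.017]
wrist_force: [0.3, -0.2, -2.5]
grip_width: 0.0621
gripper_force: 40.0
clock: 23.62
eef_pos: [0.4642, 0.131, 0.1389]
tool_rot: [-1.325, -1.429, -1.035]
wrist_force: [0.7, 1.1, -2.3]
grip_width: 0.0621
gripper_force: 40.0
t 23.62 tcp [0.4642 0.131  0.1389] R [[-0.019, 0.997, -0.072], [0.242, 0.075, 0.967], [0.97, 0.001, -0.243]] w 0.062053488343778586 gf 39.999107122421265
[-0.55181988  0.60382506  1.80873611  0.93029456  1.76968242 -0.98907151]
```

View pics/s7.png

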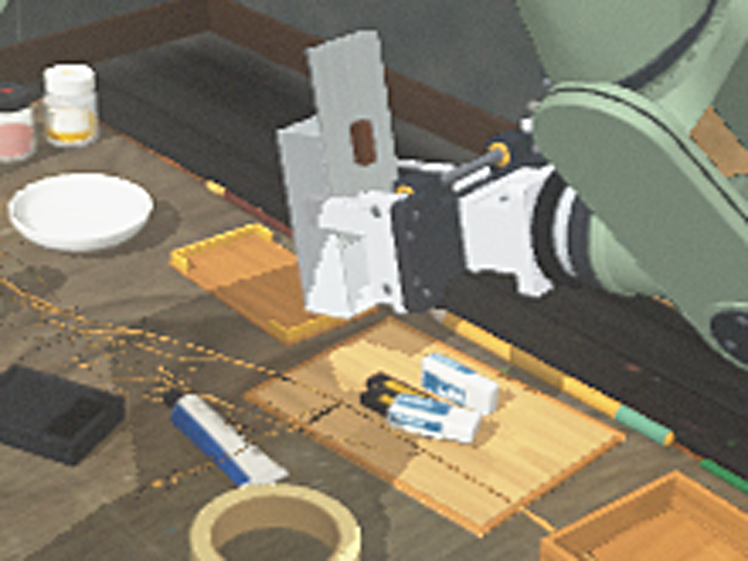

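All contents lie on the tray: two erasers at about (435,418) and (460,382), and sticks at about (385,390). Now I'll bring the tin level and take it to the stand.

```bash

python3 -m pendant '[[[0,0,0,0,-4,0,0.3],[0,0,0,0,-8,0,0.3],[0,0,0,0,-8,0,0.3],[0,0,0,0,-8,0,0.3],[0,0,0,0,-8,0,0.3]]]' 40
python3 -m pendant '[[[0,0,0,0,-8,0,0.3],[0,0,0,0,-8,0,0.3],[0,0,0,0,-8,0,0.3],[0,0,0,0,-8,0,0.3],[0,0,0,0,-8,0,0.3]]]' 40
python3 -m pendant '[[[0,0,0,0,0,0,0.3],[0,0,0,0,0,0,0.3],[0,0,0,0,0,0,0.3],[0,0,0,0,0,0,0.3],[0,0,0,0,0,0,0.3]]]' 40
python3 - <<'E'
from h import *
print(st()['joints']);plan([.5011,.2592,.08],-2.9)
E
```

```text
clock: 24.3
eef_pos: [0.4637, 0.1308, 0.1391]
tool_rot: [-1.743, -1.877, -0.631]
wrist_force: [0.7, 0.5, -2.5]
grip_width: 0.0619
gripper_force: 40.0
clock: 24.92
eef_pos: [0.4628, 0.1313, 0.139]
tool_rot: [2.137, 2.3, -0.004]
wrist_force: [0.1, 0.2, -2.7]
grip_width: 0.0621
gripper_force: 40.0
clock: 25.55
eef_pos: [0.4642, 0.1302, 0.1385]
tool_rot: [-2.139, -2.301, -0.0]
wrist_force: [0.6, -0.3, -3.2]
grip_width: 0.0624
gripper_force: 40.0
t 25.55 tcp [0.4642 0.1302 0.1385] R [[-0.073, 0.997, 0.0], [0.997, 0.073, 0.0], [0.0, 0.0, -1.0]] w 0.06241003147958636 gf 39.9983811378479
[9.35836299e-02 7.71293040e-02 1.83524384e+00 2.92134778e-04
 1.22917522e+00 2.06320079e-02]
rot [ 0.   -0.02  7.07] shift now-axes [0.1259 0.0462 0.0585] after-axes [0.1307 0.0304 0.0585]
```

```bash

python3 -m pendant '[[[0.01,0.004,0,0,0,3.5,0.3],[0.03,0.011,0,0,0,3.57,0.3],[0.04,0.009,0,0,0,0,0.3],[0.03,0.007,0,0,0,0,0.3],[0.0185,0.0015,0,0,0,0,0.3]]]' 40
python3 -m pendant '[[[0,0,0,0,0,0,0.3],[0,0,0.02,0,0,0,0.3],[0,0,0.04,0,0,0,0.3],[0,0,0,0,0,0,0.3],[0,0,0,0,0,0,0.3]]]' 40
python3 - <<'E'
from h import *
st();plan([.5011,.2592,.0245],-2.9)
im=get_image("wrist");save(im,"w8",s=1.4);np.savez("w8.npz",**im)
E
```

```text
clock: 26.18
eef_pos: [0.5001, 0.2599, 0.1385]
tool_rot: [2.275, 2.167, 0.0]
wrist_force: [-0.1, -0.0, -2.6]
grip_width: 0.0627
gripper_force: 40.0
clock: 26.8
eef_pos: [0.5004, 0.2584, 0.0796]
tool_rot: [2.275, 2.165, 0.002]
wrist_force: [0.5, 1.0, -1.9]
grip_width: 0.062
gripper_force: 40.0
t 26.8 tcp [0.5004 0.2584 0.0796] R [[0.05, 0.999, 0.001], [0.999, -0.05, 0.0], [0.0, 0.001, -1.0]] w 0.06198273415011481 gf 39.99836504459381
rot [ 0.08 -0.01  0.05] shift now-axes [0.0009 0.0006 0.0551] after-axes [0.0009 0.0007 0.0551]
```

View pics/w8.png

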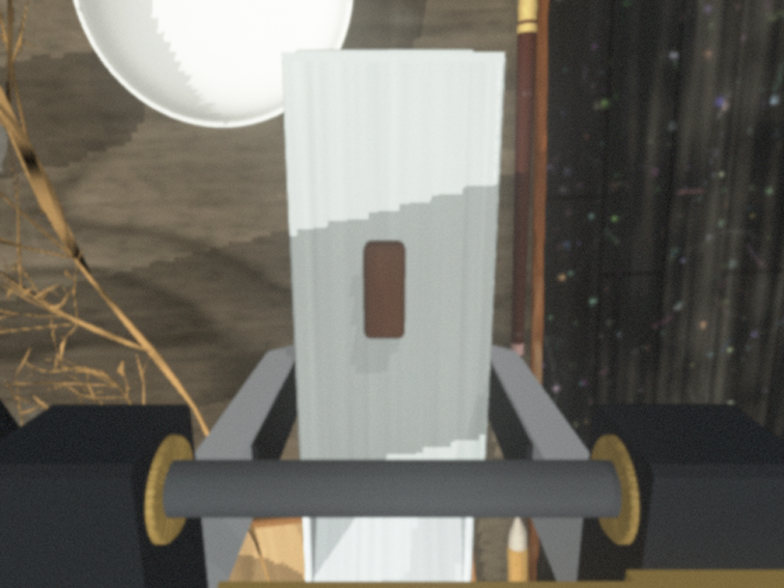

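```bash

python3 -m pendant '[[[0.0007,0.0005,0.02,0,0,0,0.3],[0,0,0.02,0,0,0,0.3],[0,0,0.008,0,0,0,0.3],[0,0,0.004,0,0,0,0.3],[0,0,0.002,0,0,0,0.3]]]' 40
python3 -m pendant '[[[0,0,0.0008,0,0,0,0.3],[0,0,0,0,0,0,0.3],[0,0,0,0,0,0,0.3],[0,0,0,0,0,0,0.3],[0,0,0,0,0,0,0.3]]]' 40
python3 -m pendant '[[[0,0,0.0005,0,0,0,0.3],[0,0,0.0005,0,0,0,0.3],[0,0,0,0,0,0,0.3],[0,0,0,0,0,0,0.3],[0,0,0,0,0,0,0.3]]]' 40

```

```text
clock: 27.48
eef_pos: [0.5012, 0.2598, 0.0255]
tool_rot: [2.274, 2.166, 0.003]
wrist_force: [-0.3, -1.1, -2.7]
grip_width: 0.0624
gripper_force: 40.0
clock: 28.1
eef_pos: [0.5004, 0.2596, 0.0239]
tool_rot: [2.275, 2.166, 0.001]
wrist_force: [-0.7, -0.7, -2.2]
grip_width: 0.0622
gripper_force: 40.0
clock: 28.72
eef_pos: [0.5004, 0.2596, 0.0237]
tool_rot: [2.275, 2.166, 0.0]
wrist_force: [-2.2, -1.3, 5.5]
grip_width: 0.0621
gripper_force: 40.0
```

```bash

python3 -m pendant '[[[0,0,0,0,0,0,0.4],[0,0,0,0,0,0,0.7],[0,0,0,0,0,0,0.95],[0,0,0,0,0,0,0.95],[0,0,0,0,0,0,0.95]]]' 8
python3 -m pendant '[[[0,0,-0.02,0,0,0,0.95],[0,0,-0.04,0,0,0,0.95],[0,0,-0.04,0,0,0,0.7],[0.015,0,-0.03,0,0,0,0.45],[0,0,-0.01,0,0,0,0.45]]]' 8
python3 -m pendant '[[[0,0,0,0,0,0,0.45],[0,0,0,0,0,0,0.45],[0,0,0,0,0,0,0.45],[0,0,0,0,0,0,0.45],[0,0,0,0,0,0,0.45]]]' 8
python3 - <<'E'
from h import *
print(st()["joints"])
im=get_image("wrist");save(im,"w9",s=1.4);np.savez("w9.npz",**im)
E
```

```text
clock: 29.35
eef_pos: [0.5004, 0.2596, 0.0227]
tool_rot: [2.275, 2.166, 0.001]
wrist_force: [0.4, 0.3, 0.9]
grip_width: 0.0887
gripper_force: 0.0
clock: 29.98
eef_pos: [0.5025, 0.2756, 0.1653]
tool_rot: [2.272, 2.166, 0.007]
wrist_force: [-0.4, 0.6, 0.5]
grip_width: 0.0628
gripper_force: 0.0
clock: 30.6
eef_pos: [0.5009, 0.2744, 0.1624]
tool_rot: [2.275, 2.166, -0.001]
wrist_force: [1.3, -0.1, 0.5]
grip_width: 0.0425
gripper_force: 0.0
t 30.6 tcp [0.5009 0.2744 0.1624] R [[0.049, 0.999, -0.0], [0.999, -0.049, -0.0], [-0.0, -0.0, -1.0]] w 0.04254188468301099 gf 0.0
[ 3.49762979e-01  2.36750727e-01  1.59711110e+00 -2.03009429e-04
  1.30803029e+00  3.98988307e-01]
```

View pics/w9.png

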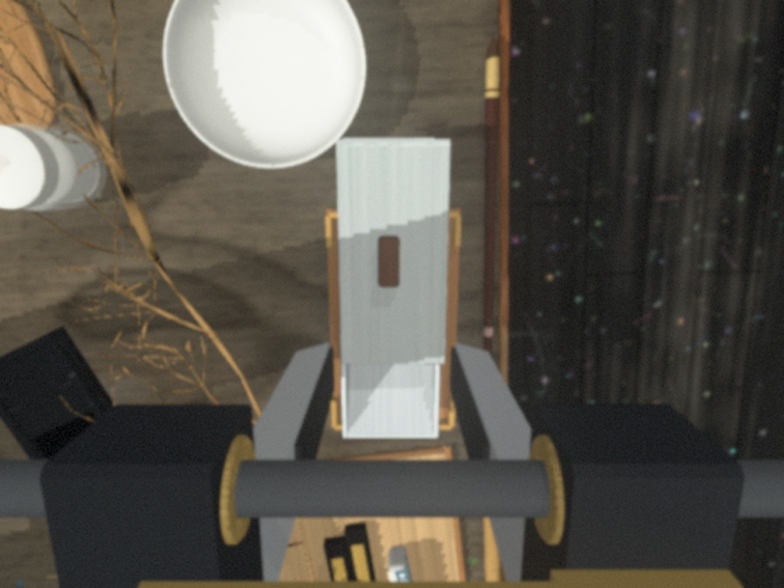

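The tin stands in its stand. The bar's top corners are at (378,236) and (399,287), the tin's front rim runs (343,438)-(439,438), and the stand corners are at (327,212), (461,212), (455,428) and (333,428). The dish centre is near (265,65). My 14 pictures are now used, so from here I measure by code.

```bash
python3 - <<'E'
from h import *
a=dict(np.load("w9.npz"))
B=ray(a,[(378,236),(399,236),(399,287),(378,287)],.058);print(B.mean(0))
F=ray(a,[(343,438),(439,438)],.044);print("front rim",np.round(F,4).tolist(), "tin origin",F.mean(0)+.063*np.array([.0506,.9987,0]))
S=ray(a,[(327,212),(461,212),(455,428),(333,428)],.016);print(np.round(S[:,:2],4).tolist(),S.mean(0))
C=cloud(a)
for u,v in((388,262),(380,330),(390,400)):print(np.round(C[int(v/1.4),int(u/1.4)],4))
plan([*B.mean(0)[:2],.0495],-2.9)
E
```

```text
[0.49998336 0.29487402 0.058     ]
front rim [[0.4656, 0.1823, 0.044], [0.5257, 0.1794, 0.044]] tin origin [0.49885511 0.24374732 0.044     ]
[[0.4631, 0.3207], [0.5455, 0.3166], [0.5389, 0.171], [0.4557, 0.1751]] [0.50078569 0.24583421 0.016     ]
[0.4996 0.295  0.0588]
[0.4925 0.2538 0.0484]
[0.4955 0.2019 0.0321]
rot [0.   0.01 0.09] shift now-axes [ 0.0203 -0.002   0.1131] after-axes [ 0.0203 -0.002   0.1131]
```

```bash

python3 -m pendant '[[[0.01,-0.002,0,0,0,0,0.45],[0.0103,0,0.02,0,0,0,0.45],[0,0,0.04,0,0,0,0.45],[0,0,0.03,0,0,0,0.45],[0,0,0.015,0,0,0,0.45]]]' 8
python3 -m pendant '[[[0,0,0.005,0,0,0,0.45],[0,0,0.003,0,0,0,0.45],[0,0,0,0,0,0,0.45],[0,0,0,0,0,0,0.45],[0,0,0,0,0,0,0.08]]]' 8
python3 -m pendant '[[[0,0,0,0,0,0,0.08],[0,0,0,0,0,0,0.08],[0,0,0,0,0,0,0.08],[0,0,0,0,0,0,0.08],[0,0,0,0,0,0,0.08]]]' 8
python3 -m pendant '[[[-0.002,0,0,0,0,0,0.08],[-0.004,0,0,0,0,0,0.08],[-0.006,0,0,0,0,0,0.08],[-0.006,0,0,0,0,0,0.08],[-0.006,0,0,0,0,0,0.08]]]' 8
python3 -m pendant '[[[-0.006,0,0,0,0,0,0.08],[-0.006,0,0,0,0,0,0.08],[-0.006,0,0,0,0,0,0.08],[-0.004,0,0,0,0,0,0.08],[-0.002,0,0,0,0,0,0.08]]]' 8
python3 -m pendant '[[[-0.001,0,0,0,0,0,0.08],[-0.001,0,0,0,0,0,0.08],[-0.001,0,0,0,0,0,0.08],[0,0,0,0,0,0,0.08],[0,0,0,0,0,0,0.08]]]' 8

```

```text
clock: 31.28
eef_pos: [0.4978, 0.2947, 0.0544]
tool_rot: [-2.273, -2.166, 0.007]
wrist_force: [0.0, 0.4, -0.3]
grip_width: 0.0422
gripper_force: 0.0
clock: 31.9
eef_pos: [0.5005, 0.2951, 0.0505]
tool_rot: [2.275, 2.166, 0.002]
wrist_force: [-0.1, -0.1, -0.1]
grip_width: 0.0356
gripper_force: 0.0
clock: 32.52
eef_pos: [0.5, 0.2949, 0.0498]
tool_rot: [2.275, 2.166, 0.0]
wrist_force: [-0.3, -0.0, 1.2]
grip_width: 0.0118
gripper_force: 8.0
clock: 33.15
eef_pos: [0.4988, 0.2704, 0.0498]
tool_rot: [2.275, 2.166, 0.0]
wrist_force: [-0.4, 0.6, 2.0]
grip_width: 0.0117
gripper_force: 8.0
clock: 33.78
eef_pos: [0.4977, 0.2467, 0.0498]
tool_rot: [2.275, 2.166, 0.001]
wrist_force: [0.1, 0.6, -0.4]
grip_width: 0.0119
gripper_force: 8.0
clock: 34.4
eef_pos: [0.4976, 0.244, 0.0498]
tool_rot: [2.275, 2.166, 0.0]
wrist_force: [0.1, 0.2, 0.7]
grip_width: 0.0116
gripper_force: 8.0
```

```bash

python3 -m pendant '[[[-0.001,0,0,0,0,0,0.08],[-0.001,0,0,0,0,0,0.08],[-0.001,0,0,0,0,0,0.08],[0,0,0,0,0,0,0.08],[0,0,0,0,0,0,0.08]]]' 8
python3 -m pendant '[[[0,0,0,0,0,0,0.5],[0,0,0,0,0,0,0.5],[0,0,0,0,0,0,0.5],[0,0,-0.02,0,0,0,0.5],[0,0,-0.04,0,0,0,0.5]]]' 8
python3 -m pendant '[[[0,0,-0.05,0,0,0,0.9],[0,0,-0.03,0,0,0,0.9],[0,0,-0.01,0,0,0,0.9],[0,0,0,0,0,0,0.9],[0,0,0,0,0,0,0.9]]]' 8
python3 - <<'E'
from h import *
print(st()["joints"])
im=get_image("wrist");np.savez("w10.npz",**im)
C=cloud(im);P=C.reshape(-1,3);col=im["pixels"].reshape(-1,3).astype(int)
near=(abs(P[:,0]-.5)<.06)&(abs(P[:,1]-.25)<.1)
m=near&(P[:,2]>.0425)&(P[:,2]<.054);print("lid",cv2.minAreaRect((P[m,:2]*1000).astype(np.float32)),np.median(P[m,2]))
m=near&(col.max(1)<110)&(P[:,2]>.052);print("bar",cv2.minAreaRect((P[m,:2]*1000).astype(np.float32)),np.median(P[m,2]))
m=near&(P[:,2]>.018)&(P[:,2]<.042);print("side pts",m.sum(),P[m].mean(0))
# tray top
t=get_image("top");np.savez("t10.npz",**t)
C=cloud(t);p=t["pixels"]
h=C[...,2];reg=(abs(C[...,0]-.469)<.085)&(abs(C[...,1]-.041)<.115)
print(reg.sum(),(reg&(h>.009)).sum())
E
```

```text
clock: 35.02
eef_pos: [0.4974, 0.241, 0.0498]
tool_rot: [2.275, 2.166, 0.001]
wrist_force: [0.8, 2.3, -0.1]
grip_width: 0.0115
gripper_force: 8.0
clock: 35.65
eef_pos: [0.4953, 0.2401, 0.1082]
tool_rot: [-2.274, -2.165, 0.008]
wrist_force: [0.2, 0.1, -0.4]
grip_width: 0.0474
gripper_force: 0.0
clock: 36.28
eef_pos: [0.4961, 0.2405, 0.1977]
tool_rot: [-2.274, -2.165, 0.005]
wrist_force: [0.6, -0.7, -1.0]
grip_width: 0.0845
gripper_force: 0.0
t 36.27 tcp [0.4961 0.2405 0.1977] R [[0.049, 0.999, -0.003], [0.999, -0.049, -0.001], [-0.001, -0.003, -1.0]] w 0.08445811331879194 gf 0.0
[ 2.94608099e-01  1.65546648e-01  1.60633054e+00 -2.48065604e-04
  1.37319850e+00  3.43699831e-01]
lid ((499.2156066894531, 242.03012084960938), (129.3763427734375, 62.65453338623047), 87.14608001708984) 0.04788270072097883
bar ((499.6744079589844, 269.2778015136719), (79.43028259277344, 119.8114242553711), 86.96635437011719) 0.31272492536747
side pts 21 [0.44358311 0.34930101 0.02817623]
4328 627
```

The lid is shut (stop felt at 2.3 N, lid centre 0.499, 0.242). Next, the wrist camera goes over the tray.

```bash

python3 -m pendant '[[[-0.05,-0.0036,-0.01,0,0,0,1],[-0.055,-0.0036,-0.02,0,0,0,1],[-0.055,-0.0036,0,0,0,0,1],[-0.055,-0.0036,0,0,0,0,1],[-0.036,-0.0036,0,0,0,0,1]]]' >/dev/null
python3 -m pendant '[[[0,0,0,0,0,-7,1],[0,0,0,0,0,0,1],[0,0,0,0,0,0,1],[0,0,0,0,0,0,1],[0,0,0,0,0,0,1]]]'
cat >> h.py <<'E'
def items(name,zmin=.0075,cx=.469,cy=.041,rx=.095,ry=.13):
    im=get_image("wrist");np.savez(name+".npz",**im);C=cloud(im)
    m=((abs(C[...,0]-cx)<rx)&(abs(C[...,1]-cy)<ry)&(C[...,2]>zmin)&(C[...,2]<.06)).astype(np.uint8)
    m[250:,:190]=0;m[250:,365:]=0;m[325:]=0
    n,lab,stt,_=cv2.connectedComponentsWithStats(m,connectivity=4)
    for i in range(1,n):
        if stt[i,4]<40: continue
        q=C[lab==i];(x,y),(w,h),a=cv2.minAreaRect((q[:,:2]*1000).astype(np.float32))
        print(i,"n",stt[i,4],"bbox",stt[i,:4],"c",round(x,1),round(y,1),"size",round(w,1),round(h,1),"ang",round(a,1),"z med/max",np.round(np.percentile(q[:,2],[50,97]),4),"rgb",im["pixels"][lab==i].mean(0).round())
    return im,C,lab
E
python3 - <<'E'
from h import *
print(st()["joints"])
im,C,lab=items("w11")
# text map of tray region: height in mm, on a 5mm world grid
g={}
P=C.reshape(-1,3);col=im["pixels"].reshape(-1,3).mean(1)
for x in np.arange(.545,.39,-.005):
    r=""
    for y in np.arange(.13,-.075,-.005):
        k=(abs(P[:,0]-x)<.0026)&(abs(P[:,1]-y)<.0026)
        if not k.any(): r+="?";continue
        z=np.median(P[k,2]);c=np.median(col[k]);r+="." if z<.0075 and c>110 else ("#" if c<90 else "o") if z<.0225 else ("%" if c<90 else "O")
    print(round(x*1000),r)
E
```

```text
clock: 37.62
eef_pos: [0.4671, -0.0084, 0.2297]
tool_rot: [2.138, 2.302, 0.0]
wrist_force: [-0.2, 1.1, 0.2]
grip_width: 0.0939
gripper_force: 0.0
t 37.62 tcp [ 0.4671 -0.0084  0.2297] R [[-0.074, 0.997, 0.0], [0.997, 0.074, -0.0], [-0.0, 0.0, -1.0]] w 0.09393607181867504 gf 0.0
[-2.03605842e-01 -4.75365598e-02  1.76403079e+00  5.50355533e-06
  1.42485489e+00 -2.77252098e-01]
6 n 251 bbox [299   5  69  11] c 505.3 169.4 size 3.6 65.8 ang 89.5 z med/max [0.0121 0.0143] rgb [205. 166.  98.]
8 n 3914 bbox [195  13  99 242] c 439.4 42.1 size 96.3 240.8 ang 20.9 z med/max [0.0137 0.0271] rgb [171. 158. 132.]
31 n 1020 bbox [359  50  29 208] c 561.0 28.6 size 5.9 218.6 ang 0.0 z med/max [0.0109 0.0133] rgb [213. 185. 124.]
61 n 810 bbox [305 113  16  59] c 497.1 43.0 size 13.3 57.8 ang 7.1 z med/max [0.0278 0.0296] rgb [218. 224. 221.]
545 .....oooo.ooooo..........................
540 ooo......................................
535 .........................................
530 .........................................
525 ....................%....O...............
520 ....................%....
[... 512 characters left out ...]
..........
460 ........###o##O####oOOOOOOOO.............
455 ..........###oooooOOOO%OOOOO.............
450 ..........##oooooOOOOO%OOOO..............
445 ..........###oooOOOOOO%OO................
440 .................OOOOO%OO................
435 .................OOOO..OO................
430 ..............ooooO....OOo...............
425 .........o.............OO...............o
420 .o........o...........OOO%%%%OO.........o
415 ..........o..........o%%%%%O.............
410 .........oo.........o.%....O.............
405 .........o#.......o...%....O.............
400 .........oo......o......................o
395 .........oo.....o.oooooooooooooo........o
390 ....ooooooooooooooooooooooooooooo.......o
```

```bash
python3 - <<'E'
from h import *
im=dict(np.load("w11.npz"));C=cloud(im);p=im["pixels"].astype(int)
hsv=cv2.cvtColor(im["pixels"],cv2.COLOR_RGB2HSV)
print("rows: v, cols u=205..345 step 3 ; height mm above tray: D dark, W white/blue, . tray, digit=height/3")
for v in range(90,260,4):
    r=""
    for u in range(205,347,3):
        z=C[v,u,2]; c=p[v,u]
        if z>.06: r+=" ";continue
        wht=c[2]>c[0]-12 and c.max()>120
        dark=c.max()<75
        r+="D" if dark else "W" if wht else "." if z<.0075 else str(min(9,int(z*1000/3)))
    print(v,r,"z:",[int(1000*C[v,u,2]) for u in range(205,347,12)])
E
```

```text
rows: v, cols u=205..345 step 3 ; height mm above tray: D dark, W white/blue, . tray, digit=height/3
90 4.............4...........344................... z: [12, 5, 5, 4, 6, 4, 4, 12, 5, 4, 5, 5]
94 ...4544444....3.........544544.................. z: [1, 15, 14, 4, 4, 4, 15, 14, 4, 3, 4, 3]
98 444444343333334.........444444.................. z: [13, 12, 11, 10, 4, 6, 12, 12, 6, 5, 5, 5]
102 3.............4....44434444443.................. z: [11, 6, 5, 5, 4, 12, 12, 14, 5, 5, 4, 6]
106 ...2..........4....44444444444.................. z: [1, 6, 5, 5, 3, 13, 12, 12, 6, 4, 6, 5]
110 .3............4....44444444443.................. z: [0, 5, 4, 2, 4, 13, 13, 12, 3, 5, 5, 4]
114 ..............3....44444444444....689W.......... z: [1, 6, 4, 4, 5, 13, 13, 12, 5, 27, 4, 4]
118 ..3...........3....4344 444455....WWWWW......... z: [1, 5, 4, 6, 4, 11, 13, 15, 5, 28, 4, 4]
122 ...3..........3....44444344444....WWWWW......... z: [1, 5, 4, 3, 5, 12, 10, 14, 4, 28, 5, 4]
126 ....3.........2....44445.44444....WWWWW......... z: [1, 10, 3, 5, 5, 14, 5, 13, 5, 28, 3, 3]
130 ....3.........3....44444.44444
[... 2390 characters left out ...]
...... z: [0, 2, 3, 5, 3, 4, 5, 4, 5, 4, 5, 6]
234 ...............2................................ z: [0, 0, 4, 5, 4, 5, 4, 4, 5, 6, 7, 5]
238 .............. 3................................ z: [0, 1, 0, 1, 1, 0, 2, 0, 2, -1, 1, 0]
242 ...............2................................ z: [0, 0, 2, 1, 1, 2, 1, 0, 0, 0, 0, 0]
246 ...............2................................ z: [2, 1, 0, -1, 0, 0, -1, 1, 1, 1, 0, 2]
250 ...............2................................ z: [1, 2, 0, 0, 0, 1, 1, 0, 0, 0, 0, 0]
254 ...............2................................ z: [0, 0, 0, 0, 1, 1, 0, 0, 1, 2, 0, 0]
258 ................................................ z: [1, 0, 0, 1, 1, 1, 0, 1, 0, 2, 1, 1]
```

The heights and colours read clearly. Eraser B lies on its narrow side at (.497,.043), eraser A lies flat on top of a stick (top at 26 mm), and two sticks lie flat (13 mm). I'll fit rectangles to all of them.

```bash
cat >> h.py <<'E'
def fit(C,box,z0,z1,off=0):
    u0,v0,u1,v1=box;q=C[v0:v1,u0:u1].reshape(-1,3);q=q[(q[:,2]>z0)&(q[:,2]<z1)]
    k=np.array([np.sum(np.linalg.norm(q[:,:2]-a[:2],axis=1)<.004)>4 for a in q]);q=q[k]
    (x,y),(w,h),a=cv2.minAreaRect((q[:,:2]*1000).astype(np.float32))
    L=a if w>h else a+90
    print("n",len(q),"c",round(x,1),round(y,1),"long",round(max(w,h),1),"short",round(min(w,h),1),"long-axis deg",round(L%180,1),"mean",(q.mean(0)*1000).round(1),"z97",np.percentile(q[:,2],97).round(4))
E
python3 - <<'E'
from h import *
im=dict(np.load("w11.npz"));C=cloud(im)
fit(C,(240,128,300,192),.0205,.035)
fit(C,(300,108,325,175),.0205,.035)
fit(C,(279,90,300,156),.0085,.018)
fit(C,(258,98,278,152),.0085,.018)
E
```

```text
n 1297 c 451.8 21.5 long 58.0 short 23.6 long-axis deg 117.2 mean [451.5  22.3  26. ] z97 0.0276
n 764 c 497.1 43.0 long 57.8 short 13.3 long-axis deg 97.1 mean [496.8  43.7  27.8] z97 0.0296
n 864 c 467.8 61.4 long 62.2 short 13.6 long-axis deg 94.2 mean [467.6  62.1  13.4] z97 0.0149
n 619 c 450.6 56.8 long 53.1 short 17.3 long-axis deg 94.2 mean [451.3  62.5  13.4] z97 0.0149
```

```bash
python3 -c "
from h import *
plan([.4555,.0144,.0175],27.2)"
```

```text
rot [ 2.000e-02  1.000e-02 -2.299e+01] shift now-axes [ 0.0237 -0.01    0.2123] after-axes [2.560e-02 2.000e-04 2.123e-01]
```

```bash

python3 -m pendant '[[[0,0,0,0,0,-8,0.45],[0,0,0,0,0,-8,0.45],[0,0,0,0,0,-7,0.45],[0.0256,0,0.03,0,0,0,0.45],[0,0,0.055,0,0,0,0.45]]]' 10 >/dev/null
python3 -m pendant '[[[0,0,0.055,0,0,0,0.45],[0,0,0.045,0,0,0,0.45],[0,0,0.0173,0,0,0,0.45],[0,0,0,0,0,0,0.45],[0,0,0,0,0,0,0.45]]]' 10
python3 -c "
from h import *
st();plan([.4555,.0144,.0175],27.2)"
```

```text
clock: 38.92
eef_pos: [0.4566, 0.0138, 0.0285]
tool_rot: [1.636, 2.68, 0.001]
wrist_force: [-0.2, 0.1, 0.3]
grip_width: 0.0422
gripper_force: 0.0
t 38.92 tcp [0.4566 0.0138 0.0285] R [[-0.457, 0.889, 0.002], [0.889, 0.457, -0.0], [-0.001, 0.002, -1.0]] w 0.04216938793641653 gf 0.0
rot [ 0.11  0.08 -0.  ] shift now-axes [ 0.001  -0.0007  0.011 ] after-axes [ 0.001  -0.0007  0.011 ]
```

```bash

python3 -m pendant '[[[0.001,-0.0006,0.008,0,0,0,0.45],[0,0,0.003,0,0,0,0.45],[0,0,0,0,0,0,0.15],[0,0,0,0,0,0,0.15],[0,0,0,0,0,0,0.15]]]' 12 
python3 -m pendant '[[[0,0,0,0,0,0,0.15],[0,0,0,0,0,0,0.15],[0,0,-0.02,0,0,0,0.15],[0,0,-0.05,0,0,0,0.15],[0,0,-0.03,0,0,0,0.15]]]' 12
python3 -m pendant '[[[0,0,0,0,0,10.3,0.15],[0,0,0,0,0,10.3,0.15],[0,0,0,0,0,10.1,0.15],[-0.04,-0.003,0,0,0,0,0.15],[-0.05,-0.004,0,0,0,0,0.15]]]' 12
python3 -m pendant '[[[-0.05,-0.004,0,0,0,0,0.15],[-0.05,-0.003,0,0,0,0,0.15],[0,0,0,0,0,0,0.15],[0,0,0,0,0,0,0.15],[0,0,0,0,0,0,0.15]]]' 12
python3 -c "
from h import *
st();plan([.430,-.174,.022],-3.5)"
```

```text
clock: 39.55
eef_pos: [0.4547, 0.0145, 0.0167]
tool_rot: [1.637, 2.681, 0.001]
wrist_force: [-0.6, 1.2, 0.3]
grip_width: 0.0228
gripper_force: 11.9
clock: 40.17
eef_pos: [0.4553, 0.0144, 0.1185]
tool_rot: [1.636, 2.679, 0.002]
wrist_force: [0.5, -1.2, 0.7]
grip_width: 0.023
gripper_force: 11.9
clock: 40.8
eef_pos: [0.4418, -0.0751, 0.1165]
tool_rot: [2.285, 2.155, 0.001]
wrist_force: [1.0, -0.2, -1.5]
grip_width: 0.0229
gripper_force: 11.9
clock: 41.42
eef_pos: [0.4287, -0.1729, 0.1162]
tool_rot: [-2.286, -2.154, -0.001]
wrist_force: [-0.2, 0.8, 0.8]
grip_width: 0.0227
gripper_force: 11.9
t 41.42 tcp [ 0.4287 -0.1729  0.1162] R [[0.06, 0.998, -0.0], [0.998, -0.06, 0.001], [0.001, -0.0, -1.0]] w 0.022718187741171698 gf 11.907399594783783
rot [-0.01 -0.04  0.09] shift now-axes [-0.0011  0.0014  0.0942] after-axes [-0.001   0.0014  0.0942]
```

```bash

python3 -m pendant '[[[0,0.005,0.03,0,0,0,0.15],[0,0,0.04,0,0,0,0.15],[0,0,0.022,0,0,0,0.15],[0,0,0.008,0,0,0,0.15],[0,0,0.001,0,0,0,0.15]]]' 12 
python3 -m pendant '[[[0,0,0,0,0,0,0.15],[0,0,0,0,0,0,0.31],[0,0,0,0,0,0,0.31],[0,0,0,0,0,0,0.31],[0,0,-0.02,0,0,0,0.31]]]' 12 
python3 -m pendant '[[[0,0,-0.04,0,0,0,0.31],[0,0,-0.05,0,0,0,0.31],[0.06,0,-0.03,0,0,-3,0.31],[0.05,0.01,0,0,0,-8,0.31],[0.05,0.01,0,0,0,0,0.31]]]' 12 
python3 -m pendant '[[[0,0,0,0,0,0,0.31],[0,0,0,0,0,0,0.31],[0,0,0,0,0,0,0.31],[0,0,0,0,0,0,0.31],[0,0,0,0,0,0,0.31]]]' 12 
python3 - <<'E'
from h import *
st();plan([.497,.043,.0095],7.1)
im,C,lab=items("w12")
# box contents
m=(abs(C[...,0]-.4555)<.053)&(abs(C[...,1]+.168)<.045)&(C[...,2]<.04)&(C[...,2]>.012);print("box",m.sum(),C[m].mean(0) if m.any() else "")
E
```

```text
clock: 42.05
eef_pos: [0.434, -0.1739, 0.0155]
tool_rot: [-2.287, -2.154, -0.0]
wrist_force: [0.5, 1.1, -0.2]
grip_width: 0.0228
gripper_force: 11.9
clock: 42.68
eef_pos: [0.4323, -0.1737, 0.0345]
tool_rot: [-2.286, -2.15, 0.001]
wrist_force: [-0.5, -0.5, -0.1]
grip_width: 0.029
gripper_force: 0.0
clock: 43.3
eef_pos: [0.4519, -0.0168, 0.1545]
tool_rot: [2.07, 2.36, 0.003]
wrist_force: [0.2, -1.2, -0.2]
grip_width: 0.0291
gripper_force: 0.0
clock: 43.92
eef_pos: [0.451, -0.0187, 0.1534]
tool_rot: [2.073, 2.36, 0.0]
wrist_force: [-0.3, -0.0, -0.5]
grip_width: 0.029
gripper_force: 0.0
t 43.92 tcp [ 0.451  -0.0187  0.1534] R [[-0.129, 0.992, 0.0], [0.992, 0.129, -0.0], [-0.0, 0.0, -1.0]] w 0.028972222002862903 gf 0.0
rot [0.01 0.   0.31] shift now-axes [0.0553 0.0535 0.1439] after-axes [0.0556 0.0533 0.1439]
3 n 1449 bbox [201   0  67 250] c 406.1 35.1 size 53.4 205.7 ang 6.9 z med/max [0.011  0.0147] rgb [174. 142.  97.]
26 n 1529 bbox [395  31  51 219] c 561.0 43.9 size 6.0 185.4 ang 0.0 z med/max [0.0109 0.0133] rgb [218. 183. 120.]
47 n 2985 bbox [281  72  43  88] c 459.0 56.3 size 32.7 70.9 ang 5.5 z med/max [0.0134 0.0148] rgb [131. 112.  74.]
52 n 1385 bbox [335 103  23  73] c 497.2 42.8 size 13.4 57.0 ang 7.7 z med/max [0.0277 0.0293] rgb [209. 216. 214.]
box 762 [ 0.45506672 -0.18818884  0.02126249]
```

Eraser A is in the box. Only two sticks are present. Eraser B is next.

```bash

python3 -m pendant '[[[0.022,0.027,0,0,0,0.3,0.31],[0.0232,0.0266,0.02,0,0,0,0.31],[0,0,0.05,0,0,0,0.31],[0,0,0.04,0,0,0,0.31],[0,0,0.02,0,0,0,0.31]]]' 12 >/dev/null
python3 -m pendant '[[[0,0,0.0079,0,0,0,0.31],[0,0,0,0,0,0,0.31],[0,0,0,0,0,0,0.05],[0,0,0,0,0,0,0.05],[0,0,0,0,0,0,0.05]]]' 12
python3 -m pendant '[[[0,0,0,0,0,0,0.05],[0,0,0,0,0,0,0.05],[0,0,-0.02,0,0,0,0.05],[0,0,-0.05,0,0,0,0.05],[0,0,-0.03,0,0,0,0.05]]]' 12
python3 -c "
from h import *
st();plan([.486,-.180,.025],-3.5)"
```

```text
clock: 45.22
eef_pos: [0.4996, 0.0336, 0.0167]
tool_rot: [2.076, 2.355, 0.003]
wrist_force: [-0.1, -0.1, 4.4]
grip_width: 0.0123
gripper_force: 12.0
clock: 45.85
eef_pos: [0.4991, 0.0337, 0.1175]
tool_rot: [2.076, 2.355, 0.002]
wrist_force: [0.5, -0.8, 0.1]
grip_width: 0.0123
gripper_force: 12.0
t 45.85 tcp [0.4991 0.0337 0.1175] R [[-0.125, 0.992, 0.002], [0.992, 0.125, -0.0], [-0.0, 0.002, -1.0]] w 0.012271977342255037 gf 11.996034532785416
rot [1.400e-01 1.000e-02 1.069e+01] shift now-axes [-0.2103 -0.04    0.0925] after-axes [-0.2141 -0.      0.0925]
```

```bash

python3 -m pendant '[[[0,0,0,0,0,5.3,0.05],[0,0,0,0,0,5.3,0.05],[-0.045,0,0,0,0,0,0.05],[-0.055,0,0,0,0,0,0.05],[-0.055,0,0,0,0,0,0.05]]]' 12 
python3 -m pendant '[[[-0.04,0,0,0,0,0,0.05],[-0.019,0,0.01,0,0,0,0.05],[0,0,0.04,0,0,0,0.05],[0,0,0.03,0,0,0,0.05],[0,0,0.0155,0,0,0,0.05]]]' 12 
python3 -m pendant '[[[0,0,0,0,0,0,0.05],[0,0,0,0,0,0,0.25],[0,0,0,0,0,0,0.25],[0,0,0,0,0,0,0.25],[0,0,-0.02,0,0,0,0.25]]]' 12 
python3 -m pendant '[[[0,0,-0.04,0,0,0,0.3],[0,0,-0.05,0,0,0,0.3],[0.06,0,-0.03,0,0,-3,0.3],[0.06,-0.01,0,0,0,-4.7,0.3],[0.055,-0.01,0,0,0,0,0.3]]]' 12 
python3 -m pendant '[[[0,0,0,0,0,0,0.31],[0,0,0,0,0,0,0.31],[0,0,0,0,0,0,0.31],[0,0,0,0,0,0,0.31],[0,0,0,0,0,0,0.31]]]' 12 
python3 - <<'E'
from h import *
st()
im,C,lab=items("w13")
t=get_image("top");D=cloud(t);np.savez("t13.npz",**t);p=t["pixels"].astype(int)
m=(abs(D[...,0]-.456)<.05)&(abs(D[...,1]+.168)<.043)&(D[...,2]<.1)&(p[...,2]>p[...,0]-12)&(p.max(2)>110);print("box whites",m.sum())
n,l,s,c=cv2.connectedComponentsWithStats(m.astype(np.uint8))
for i in range(1,n):
    if s[i,4]>8: print(s[i,4],D[l==i].mean(0).round(4),D[l==i].min(0).round(3),D[l==i].max(0).round(3))
m=(np.hypot(D[...,0]-.4375,D[...,1]-.4055)<.09)&(D[...,2]>.0175)&(D[...,2]<.05);print("dish",cv2.minEnclosingCircle((D[m][:,:2]*1000).astype(np.float32)))
E
```

```text
clock: 46.48
eef_pos: [0.4888, -0.1221, 0.1154]
tool_rot: [2.285, 2.156, 0.001]
wrist_force: [1.4, -0.0, -0.3]
grip_width: 0.0125
gripper_force: 12.0
clock: 47.1
eef_pos: [0.4839, -0.1781, 0.0174]
tool_rot: [-2.283, -2.152, 0.001]
wrist_force: [-1.3, 0.1, 11.3]
grip_width: 0.0122
gripper_force: 12.0
clock: 47.72
eef_pos: [0.4849, -0.1793, 0.0394]
tool_rot: [-2.286, -2.153, -0.0]
wrist_force: [0.0, 0.2, -0.1]
grip_width: 0.0236
gripper_force: 0.0
clock: 48.35
eef_pos: [0.4663, -0.0083, 0.1594]
tool_rot: [2.135, 2.3, 0.005]
wrist_force: [0.2, 0.9, 0.0]
grip_width: 0.0281
gripper_force: 0.0
clock: 48.98
eef_pos: [0.4656, -0.0107, 0.1579]
tool_rot: [2.138, 2.301, 0.0]
wrist_force: [-0.7, -0.3, 0.3]
grip_width: 0.029
gripper_force: 0.0
t 48.98 tcp [ 0.4656 -0.0107  0.1579] R [[-0.073, 0.997, 0.0], [0.997, 0.073, -0.0], [-0.0, 0.0, -1.0]] w 0.02898815184866 gf 0.0
1 n 1430 bbox [177   0  71 239] c 406.3 48.0 size 53.3 197.9 ang 9.0 z med/max [0.0109 0.0147] rgb [176. 143.  98.]
22 n 1433 bbox [380  33  35 217] c 561.2 43.4 size 6.0 184.6 ang 0.2 z med/max [0.011  0.0133] rgb [222. 189. 124.]
43 n 2856 bbox [258  80  40  87] c 458.8 56.2 size 32.6 70.5 ang 4.9 z med/max [0.0134 0.0148] rgb [137. 116.  75.]
box whites 138
43 [ 0.4867 -0.1781  0.0266] [ 0.481 -0.193  0.017] [ 0.494 -0.165  0.032]
95 [ 0.4351 -0.1762  0.0164] [ 0.424 -0.194  0.001] [ 0.448 -0.158  0.026]
dish ((437.66790771484375, 404.8367004394531), 57.25651550292969)
```

Both erasers are in the box and the dish has not moved (.4377,.4048). The two sticks lie side by side and parallel (32.6 mm across), so I'll grip them as a pair.

```bash
python3 -c "
from h import *
plan([.4588,.0562,.03],4.9)"
```

```text
rot [ 0.02 -0.   -0.66] shift now-axes [ 0.0669 -0.0017  0.1279] after-axes [ 0.0669 -0.0009  0.1279]
```

```bash

python3 -m pendant '[[[0.034,-0.0009,0,0,0,-0.7,0.48],[0.033,0,0.02,0,0,0,0.48],[0,0,0.045,0,0,0,0.48],[0,0,0.04,0,0,0,0.48],[0,0,0.023,0,0,0,0.48]]]' 20 >/dev/null
python3 -m pendant '[[[0,0,0,0,0,0,0.48],[0,0,0,0,0,0,0.48],[0,0,0,0,0,0,0.48],[0,0,0.01,0,0,0,0.48],[0,0,0,0,0,0,0.48]]]' 20
python3 -c "
from h import *
st();plan([.4588,.0562,.0065],4.9)"
```

```text
clock: 50.32
eef_pos: [0.4584, 0.0568, 0.0195]
tool_rot: [-2.122, -2.316, 0.001]
wrist_force: [-1.3, 0.3, -0.9]
grip_width: 0.045
gripper_force: 0.0
t 50.33 tcp [0.4584 0.0568 0.0195] R [[-0.087, 0.996, -0.001], [0.996, 0.087, 0.0], [0.0, -0.001, -1.0]] w 0.04495673106595575 gf 0.0
rot [-0.05 -0.01  0.09] shift now-axes [-0.0006  0.0003  0.013 ] after-axes [-0.0006  0.0003  0.013 ]
```

```bash

python3 -m pendant '[[[-0.0006,0.0003,0.008,0,0,0,0.48],[0,0,0.004,0,0,0,0.48],[0,0,0.0008,0,0,0,0.48],[0,0,0,0,0,0,0.48],[0,0,0,0,0,0,0.3]]]' 20 
python3 -m pendant '[[[0,0,0,0,0,0,0.28],[0,0,0,0,0,0,0.28],[0,0,0,0,0,0,0.28],[0,0,0,0,0,0,0.28],[0,0,0,0,0,0,0.28]]]' 20
python3 -m pendant '[[[0,0,-0.004,0,0,0,0.28],[0,0,-0.016,0,0,0,0.28],[0,0,-0.03,0,0,0,0.28],[0,0,-0.04,0,0,0,0.28],[0,0,-0.02,0,0,0,0.28]]]' 20
python3 -m pendant '[[[0,0,0,0,0,0,0.28],[0,0,0,0,0,0,0.28],[0,0,0,0,0,0,0.28],[0,0,0,0,0,0,0.28],[0,0,0,0,0,0,0.28]]]' 20
python3 - <<'E'
from h import *
st();plan([.4375,.405,.0215],4.9)
im=get_image("wrist");C=cloud(im);p=im["pixels"].astype(int)
# dark things left on tray?
m=(abs(C[...,0]-.459)<.03)&(abs(C[...,1]-.055)<.05)
for lo,hi in((0,.008),(.008,.02),(.02,.09),(.09,.15),(.15,.4)): print(lo,(m&(C[...,2]>lo)&(C[...,2]<hi)).sum())
s=read_state()["eef_pos"]; mm=(abs(C[...,2]-s[2]-.004)<.012)&(abs(C[...,0]-s[0])<.018)&(abs(C[...,1]-s[1])<.06);q=C[mm]
print(mm.sum(),q.min(0).round(3) if mm.any() else 0,q.max(0).round(3) if mm.any() else 0)
E
```

```text
clock: 50.95
eef_pos: [0.4597, 0.0562, 0.0074]
tool_rot: [2.122, 2.316, 0.001]
wrist_force: [-0.5, 0.7, 0.1]
grip_width: 0.0385
gripper_force: 0.0
clock: 51.58
eef_pos: [0.4597, 0.0562, 0.0074]
tool_rot: [2.122, 2.316, 0.001]
wrist_force: [-0.1, 0.5, 3.0]
grip_width: 0.0315
gripper_force: 20.0
clock: 52.2
eef_pos: [0.461, 0.0561, 0.1206]
tool_rot: [2.12, 2.313, 0.005]
wrist_force: [0.9, 0.5, 0.3]
grip_width: 0.0318
gripper_force: 20.0
clock: 52.82
eef_pos: [0.459, 0.0562, 0.1166]
tool_rot: [-2.122, -2.316, 0.001]
wrist_force: [0.1, 0.1, -0.1]
grip_width: 0.0315
gripper_force: 20.0
t 52.83 tcp [0.459  0.0562 0.1166] R [[-0.087, 0.996, -0.001], [0.996, 0.087, 0.0], [0.0, -0.001, -1.0]] w 0.03149362103142284 gf 19.996095299720764
rot [-0.05 -0.01  0.09] shift now-axes [0.3493 0.009  0.0951] after-axes [0.3493 0.0083 0.0951]
0 4272
0.008 104
0.02 0
0.09 9195
0.15 35652
7830 [0.441 0.02  0.115] [0.477 0.093 0.133]
```

```bash

python3 -m pendant '[[[0.02,0,0,0,0,0,0.28],[0.045,0.001,0,0,0,0,0.28],[0.055,0.001,0,0,0,0,0.28],[0.05,0.001,0,0,0,0,0.28],[0.04,0.001,0,0,0,0,0.28]]]' 20
python3 -m pendant '[[[0.02,0,-0.01,0,0,0,0.28],[0,0,0,0,0,0,0.28],[0,0,0,0,0,0,0.28],[0,0,0,0,0,0,0.28],[0,0,0,0,0,0,0.28]]]' 20
python3 - <<'E'
from h import *
st()
im=get_image("wrist");C=cloud(im)
P=C.reshape(-1,3);m=(np.hypot(P[:,0]-.4375,P[:,1]-.405)<.1)&(P[:,2]>.02)&(P[:,2]<.034);q=P[m][:,:2];col=im["pixels"].reshape(-1,3)[m];q=q[col.min(1)>120]
print(len(q),(q.min(0)*1000).round(1),(q.max(0)*1000).round(1));c,r=cv2.minEnclosingCircle((q*1000).astype(np.float32));print(c,r)
plan([c[0]/1000,c[1]/1000,.0215],4.9)
E
```

```text
clock: 53.5
eef_pos: [0.4448, 0.2677, 0.1172]
tool_rot: [2.121, 2.317, 0.001]
wrist_force: [1.4, -0.7, 0.1]
grip_width: 0.0316
gripper_force: 20.0
clock: 54.12
eef_pos: [0.4435, 0.2847, 0.127]
tool_rot: [2.124, 2.314, -0.0]
wrist_force: [-0.5, 0.4, 0.2]
grip_width: 0.0315
gripper_force: 20.0
t 54.12 tcp [0.4435 0.2847 0.127 ] R [[-0.085, 0.996, -0.0], [0.996, 0.085, -0.0], [-0.0, -0.0, -1.0]] w 0.03148796645659425 gf 19.995986223220825
3098 [379.7 348.2] [491.9 438.5]
(435.9697570800781, 403.904541015625) 56.35586166381836
rot [0.01 0.02 0.02] shift now-axes [0.1193 0.0027 0.1055] after-axes [0.1193 0.0027 0.1056]
```

```bash

python3 -m pendant '[[[0.04,0.0037,0,0,0,0,0.28],[0.05,0,0,0,0,0,0.28],[0.03,0,0.01,0,0,0,0.28],[0,0,0.03,0,0,0,0.28],[0,0,0.035,0,0,0,0.28]]]' 20
python3 -m pendant '[[[0,0,0.02,0,0,0,0.28],[0,0,0.007,0,0,0,0.28],[0,0,0,0,0,0,0.28],[0,0,0,0,0,0,0.28],[0,0,0,0,0,0,0.28]]]' 20
python3 -c "
from h import *
st()"
```

```text
clock: 54.8
eef_pos: [0.4373, 0.4063, 0.052]
tool_rot: [2.121, 2.316, 0.003]
wrist_force: [-0.2, 0.2, -0.8]
grip_width: 0.0317
gripper_force: 20.0
clock: 55.42
eef_pos: [0.4376, 0.4061, 0.0265]
tool_rot: [2.122, 2.315, 0.004]
wrist_force: [0.5, -0.2, -0.1]
grip_width: 0.0314
gripper_force: 20.0
t 55.42 tcp [0.4376 0.4061 0.0265] R [[-0.087, 0.996, 0.002], [0.996, 0.087, 0.001], [0.001, 0.003, -1.0]] w 0.031359369680170376 gf 19.99602198600769
```

```bash

python3 -m pendant '[[[0,0,0.002,0,0,0,0.28],[0,0,0.002,0,0,0,0.28],[0,0,0,0,0,0,0.28],[0,0,0,0,0,0,0.28],[0,0,0,0,0,0,0.28]]]' 20
python3 -m pendant '[[[0,0,0,0,0,0,0.36],[0,0,0,0,0,0,0.4],[0,0,0,0,0,0,0.4],[0,0,0,0,0,0,0.4],[0,0,-0.01,0,0,0,0.4]]]' 20
python3 -m pendant '[[[0,0,-0.03,0,0,0,0.4],[0,0,-0.05,0,0,0,0.4],[-0.05,0,-0.04,0,0,0,0.4],[-0.06,0,0,0,0,0,0.4],[0,0,0,0,0,0,0.4]]]' 20
python3 -m pendant '[[[0,0,0,0,0,0,0.4],[0,0,0,0,0,0,0.4],[0,0,0,0,0,0,0.4],[0,0,0,0,0,0,0.4],[0,0,0,0,0,0,0.4]]]' 20
python3 - <<'E'
from h import *
st()
im=get_image("wrist");np.savez("w14.npz",**im);C=cloud(im);p=im["pixels"].astype(int)
m=(np.hypot(C[...,0]-.4365,C[...,1]-.4045)<.075)
d=m&(p.max(2)<110)&(C[...,2]<.08)
n,l,s,c=cv2.connectedComponentsWithStats(d.astype(np.uint8))
for i in range(1,n):
    if s[i,4]>60:
        q=C[l==i];print(s[i],q.mean(0).round(4),"z",np.percentile(q[:,2],[3,50,97]).round(4),cv2.minAreaRect((q[:,:2]*1000).astype(np.float32)))
q=C[m&(C[...,2]>.022)&(C[...,2]<.034)&(p.min(2)>120)];print("dish",cv2.minEnclosingCircle((q[:,:2]*1000).astype(np.float32)),q[:,2].max())
x0,y0=int(np.where(m)[1].min()),int(np.where(m)[0].min());print(x0,y0,np.where(m)[1].max(),np.where(m)[0].max())
for v in range(y0,np.where(m)[0].max(),5): print(v,"".join("#" if p[v,u].max()<110 else "y" if p[v,u,0]-p[v,u,2]>40 else "." for u in range(x0,np.where(m)[1].max(),4)))
E
```

```text
clock: 56.05
eef_pos: [0.4367, 0.4056, 0.0212]
tool_rot: [2.122, 2.316, 0.0]
wrist_force: [-0.1, -0.8, -0.4]
grip_width: 0.0314
gripper_force: 20.0
clock: 56.68
eef_pos: [0.4359, 0.405, 0.0306]
tool_rot: [-2.122, -2.316, 0.003]
wrist_force: [-0.7, 1.0, -0.2]
grip_width: 0.0378
gripper_force: 0.0
clock: 57.3
eef_pos: [0.4467, 0.2944, 0.1516]
tool_rot: [2.127, 2.31, 0.002]
wrist_force: [0.5, 0.6, 0.6]
grip_width: 0.0379
gripper_force: 0.0
clock: 57.92
eef_pos: [0.4459, 0.2975, 0.15]
tool_rot: [2.122, 2.317, -0.0]
wrist_force: [0.2, -0.1, 0.6]
grip_width: 0.0376
gripper_force: 0.0
t 57.92 tcp [0.4459 0.2975 0.15  ] R [[-0.088, 0.996, 0.0], [0.996, 0.088, -0.0], [-0.0, 0.0, -1.0]] w 0.037565929276496504 gf 0.0
[ 311    0   60  141 2345] [0.4957 0.41   0.0009] z [-0.0005  0.0009  0.0024] ((489.646484375, 408.8885803222656), (110.6523666381836, 43.4567985534668), 89.94766998291016)
[ 260   21   41   94 1881] [0.4369 0.4062 0.02  ] z [0.0171 0.0201 0.0231] ((436.6379699707031, 406.2154541015625), (30.767955780029297, 67.81675720214844), 5.933475017547607)
[192  89  42  46 754] [0.379  0.369
[... 11696 characters left out ...]
##############################...yyyyyyyyyyyyyyyyyyyyyyyyyyyyyyyyyyy...#################################################
400 ##################################################...yyyyyyyyyyyyyyyyyyyyyyyyyyyyyyyyyyy...#################################################
405 ##################################################...yyyyyyyyyyyyyyyyyyyyyyyyyyyyyyyyyyy...#################################################
410 ##################################################...yyy#yyyyyyyyyyyyyyyyyyyyyyyyyyyyyyyy..#####yyyyyyyyyyyyyyyyyyyyyyyyyyyyyyyy############
415 ##################################################..yyyyyyyyyyyyyyyyyyyyyyyyyyyyyyyyyyyyy..#####yyyyyyyyyyyyyyyyyyyyyyyyyyyyyyyyy###########
```

Both sticks lie in the dish (pair centre .4366,.4062, dish .436,.4043, tops about 20 mm). I'll retreat and do a final check.

```bash

python3 -m pendant '[[[0,0,-0.05,0,0,0,0.4],[0,-0.03,-0.04,0,0,0,0.4],[0,-0.05,0,0,0,0,0.4],[-0.02,-0.03,0,0,0,0,0.4],[0,0,0,0,0,0,0.4]]]' 20
python3 -m pendant '[[[0,0,0,0,0,0,0.4],[0,0,0,0,0,0,0.4],[0,0,0,0,0,0,0.4],[0,0,0,0,0,0,0.4],[0,0,0,0,0,0,0.4]]]' 20
python3 - <<'E'
from h import *
for n in("wrist","top","scene"):
    im=get_image(n);C=cloud(im);p=im["pixels"].astype(int);P=C.reshape(-1,3);col=p.reshape(-1,3)
    print(n)
    near=(abs(P[:,0]-.5)<.055)&(abs(P[:,1]-.245)<.08)
    m=near&(P[:,2]>.0425)&(P[:,2]<.052)
    if m.sum()>50: print(" lid",cv2.minAreaRect((P[m,:2]*1000).astype(np.float32)),np.percentile(P[m,2],[5,50,95]).round(4))
    m=near&(col.max(1)<130)&(P[:,2]>.05)&(P[:,2]<.065)
    if m.sum()>5: print(" bar",m.sum(),P[m].mean(0).round(4))
    wh=(col[:,2]>col[:,0]-12)&(col.max(1)>110)
    m=wh&(abs(P[:,0]-.456)<.05)&(abs(P[:,1]+.168)<.043)&(P[:,2]<.05);
    for nm,k in(("A",P[:,0]<.46),("B",P[:,0]>=.46)):
        if (m&k).sum()>5: print(" eraser",nm,(m&k).sum(),P[m&k].mean(0).round(4))
    m=(abs(P[:,0]-.469)<.06)&(abs(P[:,1]-.041)<.09);print(" tray >9mm",(m&(P[:,2]>.009)&(P[:,2]<.05)).sum(),"of",m.sum())
    m=(np.hypot(P[:,0]-.4365,P[:,1]-.4045)<.04)&(col.max(1)<110)&(P[:,2]>.008)&(P[:,2]<.04)
    if m.sum()>5: print(" sticks",m.sum(),P[m].mean(0).round(4))
    m=(abs(P[:,0]-.3)<.04)&(abs(P[:,1]-.356)<.04)&(P[:,2]>.05)&(P[:,2]<.07)
    if m.sum()>5: print(" jar",P[m].mean(0).round(4))
E
```

```text
clock: 58.6
eef_pos: [0.3366, 0.267, 0.2402]
tool_rot: [2.122, 2.316, 0.001]
wrist_force: [0.5, 0.0, 0.6]
grip_width: 0.0376
gripper_force: 0.0
clock: 59.22
eef_pos: [0.3384, 0.2677, 0.2401]
tool_rot: [2.123, 2.316, -0.0]
wrist_force: [-0.2, -0.1, -0.4]
grip_width: 0.0372
gripper_force: 0.0
wrist
 lid ((499.1598815917969, 241.98081970214844), (129.53868103027344, 63.717933654785156), 87.16567993164062) [0.0461 0.0478 0.0491]
 bar 345 [0.4949 0.2422 0.0576]
 tray >9mm 110 of 1403
 sticks 1012 [0.4342 0.4061 0.02  ]
 jar [0.3    0.3563 0.0602]
top
 lid ((501.3636474609375, 242.23294067382812), (128.9995880126953, 63.28183364868164), 86.95160675048828) [0.0433 0.0471 0.0511]
 bar 17 [0.4967 0.2419 0.0567]
 eraser A 151 [ 0.436  -0.166   0.0155]
 eraser B 87 [ 0.4872 -0.1659  0.0265]
 tray >9mm 160 of 2389
 sticks 55 [0.4368 0.4022 0.0191]
scene
 lid ((497.9382019042969, 241.36343383789062), (131.2867889404297, 65.59175109863281), 86.39654541015625) [0.044  0.0467 0.0489]
 bar 39 [0.4927 0.2394 0.0549]
 eraser A 320 [ 0.4306 -0.1697  0.0158]
 eraser B 336 [ 0.4808 -0.1711  0.0198]
 tray >9mm 49 of 2497
 sticks 88 [0.4295 0.4024 0.0175]
 jar [0.3047 0.3473 0.0585]
```

```bash
python3 -c "
from station import *
print(finish_job())"
```

```text
the job is handed in; nothing more can be done
None
```

I handed the job in with every step carried out, but `finish_job()` returned no verdict: the tin is shut on its stand, both erasers are in the wooden box, and the two ink sticks found are in the dish.

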